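# Ready the soak tank for a sensor test

### The job

Get the soak tank ready for a test of the sensor pods: fit the T-handle fully home on the drain valve's square spindle and, with it, turn the spindle clockwise (seen from above) to its stop to shut the drain, leaving the handle on. Lower every sensor pod gently into the deep steel jar, letting go only once it is well down inside and never pressing it hard, and stand the receiver upright on the mat midway between the jar and the reference beacon. Leave the mouse, the flask and the solder reel where they are.

Things in the scene. Friction and masses are not known exactly. Their poses are not given: they have to be found in the camera images.
- tank: Fixed soak tank: a round open steel jar (outside 170 mm, inside 162 mm across; rim 95 mm, inner floor 12 mm above the mat), joined by a low copper pipe to a brass valve block (46 x 50 mm) whose upright axis lies 190 mm from the jar's axis along the tank's -y. Origin on the mat on the jar's axis, z up. Its place and yaw vary.
- jar_floor (a point): Centre of the jar's inner floor, 12 mm above the mat; the jar is 83 mm deep from its rim to here.
- spindle (a joint): Turn of the valve's square steel spindle, rad: 0 = fully open, 1.57 = shut, at its stop; grows clockwise seen from above, starts between 0 and 0.3. Stiff enough to stay where it is left; turning takes about 0.12 N m.
- spindle_foot (a point): Point on the upright spindle's axis at its foot, on the round dark seat (diameter 36 mm) 46 mm above the mat. The spindle is 14 x 14 mm square, 27 mm tall, its top 5 mm tapering to 9 x 9 mm. The point turns with the spindle: x and y are square to its flat sides, z up.
- handle: Loose T-handle, 180 g: a steel hub 30 x 30 x 30 mm with a 16 mm square bore through it, sides parallel to the hub's; on top a black cross-bar 84 mm long (x), 16 mm wide (y), 30 to 56 mm above the hub's underside. Stands on its hub on the mat. Origin: centre of the hub's underside (rests on the seat when fully home), z up. Fits in any of four quarter turns, with 0.13 rad of play.
- pod1: One of three to five identical sensor pods (absent ones read None), standing on the mat: a white plastic cylinder 42 mm across with a hemispherical top and a thin grey belt, 52 mm tall in all (straight side up to 31 mm), about 70 g. Origin at the centre of its flat foot, z up along its axis.
- pod2: One of three to five identical sensor pods (absent ones read None), standing on the mat: a white plastic cylinder 42 mm across with a hemispherical top and a thin grey belt, 52 mm tall in all (straight side up to 31 mm), about 70 g. Origin at the centre of its flat foot, z up along its axis.
- pod3: One of three to five identical sensor pods (absent ones read None), standing on the mat: a white plastic cylinder 42 mm across with a hemispherical top and a thin grey belt, 52 mm tall in all (straight side up to 31 mm), about 70 g. Origin at the centre of its flat foot, z up along its axis.
- pod4: One of three to five identical sensor pods (absent ones read None), standing on the mat: a white plastic cylinder 42 mm across with a hemispherical top and a thin grey belt, 52 mm tall in all (straight side up to 31 mm), about 70 g. Origin at the centre of its flat foot, z up along its axis.
- pod5: One of three to five identical sensor pods (absent ones read None), standing on the mat: a white plastic cylinder 42 mm across with a hemispherical top and a thin grey belt, 52 mm tall in all (straight side up to 31 mm), about 70 g. Origin at the centre of its flat foot, z up along its axis.
- receiver: The receiver: a loose grey plastic box 56 mm (x) x 40 mm (y) x 45 mm tall with a dark panel and, near its +x end, a black stub aerial 8 mm thick rising 22 mm from its top at x = 22 mm; about 120 g. Starts upright on the mat. Origin at the centre of its underside, z up.
- beacon: The reference beacon: a fixed grey box 70 x 80 mm, 50 mm tall, with a black aerial up to 125 mm. Its origin (centre of its underside, on the mat) always lies 310 mm from the jar's axis along the tank's +y.
- midway (a point): Point on the mat midway between the jar's axis and the beacon's centre, 155 mm from each.
- mouse: Bystander: a white computer mouse, 95 x 56 x 33 mm, loose on the mat. Origin at the centre of its underside.
- flask: Bystander: a black drinking flask, 64 mm in diameter, 160 mm tall, standing on the mat. Origin at the centre of its underside.
- reel: Bystander: a reel of solder lying flat, 56 mm in diameter, 34 mm tall. Origin at the centre of its underside.
Things that resemble listed ones, but are neither listed nor needed, are in the scene too. What is shaped like the pod3 but red is not meant.

How it is judged:
On the way, in this order (a step that is already met when the one before it is completed fails the run):
1. the T-handle sits fully home on the spindle, with the valve still open (horizontal distance between handle and spindle_foot below 0.004 m and z of handle in the frame of spindle_foot between -0.004 and 0.005 m and angle between handle's own z axis and vertical below 0.08 rad and (angle between the x axis of handle and the x axis of spindle_foot, either way round below 0.3 rad or angle between the x axis of handle and the y axis of spindle_foot, either way round below 0.3 rad) and value of joint spindle below 0.7 rad), for 0.2 s.
2. the valve has been turned shut with the T-handle on it (horizontal distance between handle and spindle_foot below 0.004 m and z of handle in the frame of spindle_foot between -0.004 and 0.005 m and angle between handle's own z axis and vertical below 0.08 rad and (angle between the x axis of handle and the x axis of spindle_foot, either way round below 0.3 rad or angle between the x axis of handle and the y axis of spindle_foot, either way round below 0.3 rad) and value of joint spindle above 1.4 rad), for 0.2 s.
At the end, for the whole second after the job is handed in: Handle fully home and upright on the spindle (axis within 4 mm, seat within 5 mm), valve at 1.40 rad or more; every pod present at rest in the jar (foot under 65 mm above its floor); receiver upright and at rest on the mat within 25 mm of midway between jar and beacon (all of step 2 and horizontal distance between each of pod1, pod2, pod3, pod4, pod5 and jar_floor below 0.078 m and z of each of pod1, pod2, pod3, pod4, pod5 in the frame of jar_floor below 0.065 m and linear speed of each of pod1, pod2, pod3, pod4, pod5 below 0.05 m/s and horizontal distance between receiver and midway below 0.025 m and angle between receiver's own z axis and vertical below 0.1 rad and height (world z) of receiver below 0.006 m and linear speed of receiver below 0.03 m/s); the robot touches nothing.
It fails at once if a sensor pod was let go high over the jar (foot more than 66 mm above its inner floor) instead of being lowered in ((horizontal distance between pod1 and jar_floor below 0.08 m and z of pod1 in the frame of jar_floor above 0.066 m and contact force between pod1 and the fingers below 0.02 N) or (horizontal distance between pod2 and jar_floor below 0.08 m and z of pod2 in the frame of jar_floor above 0.066 m and contact force between pod2 and the fingers below 0.02 N) or (horizontal distance between pod3 and jar_floor below 0.08 m and z of pod3 in the frame of jar_floor above 0.066 m and contact force between pod3 and the fingers below 0.02 N) or (horizontal distance between pod4 and jar_floor below 0.08 m and z of pod4 in the frame of jar_floor above 0.066 m and contact force between pod4 and the fingers below 0.02 N) or (horizontal distance between pod5 and jar_floor below 0.08 m and z of pod5 in the frame of jar_floor above 0.066 m and contact force between pod5 and the fingers below 0.02 N)).
It fails at once if a sensor pod was pressed or struck against the tank with more than 25 N (contact force between any of pod1, pod2, pod3, pod4, pod5 and tank above 25 N).
It fails at once if the mouse, the flask or the reel was moved more than 20 mm (distance of any of mouse, flask, reel from where it was at the start of the episode above 0.02 m).
Of pod1, pod2, pod3, pod4, pod5 only 3 to 5 are there at a start; the rules pass over those that are not, and their reading is None.
At some moment in a run one of pod1, pod2, pod3, pod4, pod5, receiver, handle may be knocked a few centimetres aside while the robot is not near it.
It also fails if it takes over 210 s, if anything falls off the work surface, if the arm or the gripper's body presses on something with over 40 N, if the wrist force passes 120 N, or if a joint passes its speed limit or range.

### The arm

A 6-joint arm with a two-finger parallel gripper is mounted at the origin on the work surface. World frame = base frame: x ahead of the robot, y to its left, z up, the work surface at z = 0. Lengths are in m, angles in rad, forces in N, time in s.
With the tool pointing down it reaches from about 0.3 to 0.875 m from the base axis. Payload 6.4 kg.
Tool frame: the origin (TCP) lies on the centre line of the jaws, within the pads' length; the fingertips stand 8 mm ahead of it and the grasp point (between the pads) lies 11 mm behind it; z points along the fingers, y is the line along which they close (so a half turn about z gives the same grasp; the last joint's range is limited). The gripper opens to 85 mm and grips with 20 to 120 N. Pads are 22 mm wide; open, the fingers measure 114 mm over their backs; the gripper's body (76 mm by 85 mm) begins 54 mm behind the grasp point. The pads swing forward as they close: fully open they stand 13 mm farther back than shut.
Start: joints at [1.075, 0.181, 1.607, -0, 1.354, -0.206], TCP at [0.164, 0.551, 0.21] pointing down, gripper open.
Joint ranges: [-2.99, 2.99], [-0.89, 2.07], [0.3, 2.58], [-1.14, 4.28], [0, 2.63], [-3.12, 3.12]. Speed limits (rad/s): [2.57, 2.57, 3.01, 3.14, 3.14, 3.14].

### API

Orientations are given as a unit quaternion [w, x, y, z].
In Python, from bench import ctrl gives the robot as it stands.
- The arm moves only by the shell command python3 -m handwheel 'ROWS' [OPENING]. ROWS is JSON, a list that holds one entry, the list of rows, each a list of 4 numbers: the shift along the tool's x, y, z each as a share of 20 cm, from -1 to 1, then the turn about the tool's z as a share of 1.5 rad, from -1 to 1. In form: [[[x, y, z, twist], ...]]. A call has 1 to 10 rows; each row is the pose to reach, as a shift and turn from the pose commanded when the call began, along the tool's axes at that moment; what a row does not reach only later rows make up. A row lasts 1/8 s, in which the tool goes at most 62.5 mm and 10.7 degrees, less where a joint would pass 70% of its speed; a pose out of reach is approached as far as the arm can. A call with a number of a shift or a turn outside -1 to 1 is refused whole. A call with a gripper value outside its range is refused whole. OPENING is the finger opening in mm, from 0 to 85.4, set as the call begins (- or left out, the last holds). The fingers move at their own pace and stop on an object; the grip force is fixed at half the most. Time passes only in rows, so rows that repeat a pose let the fingers close. It gives the time, the measured TCP pose, the force, the opening and the grip force at its end, in the units of the state.
- ctrl.get_obs(): the state, without advancing time (a new reading comes with each control period).
- ctrl.camera(name): name is "scene" or "top"; returns a dict with "color" (384x512x3 uint8, red, green, blue), "range_z" (384x512 float32, m along the optical axis (not along the pixel's ray), 0 where there is no reading), "K" (3x3 intrinsics, pixels), "pose" (4x4, takes a point from camera to world coordinates). Camera axes: x right, y down, z forward; pixel columns grow to the right and rows downward; lengths in m; the calibration is good to about 2 mm. A picture is of the moment at which its call begins.
- ctrl.hand_in(): hands the job in; it is judged then, once.
The state is a dict: "time_s": time; "q": joint angles; "dq": joint speeds; "joint_efforts": joint torques, N m; "eef_pos": TCP position; "eef_rot": TCP orientation; "wrist_force": force on the tool from outside, world axes, zero at the start; "torque": the same for the moment, N m; "opening": opening from 0.0 (shut) to 1.0 (fully open); "grasp_force": force on a finger pad.
Only numpy, scipy, OpenCV 4.12 (cv2) and the standard library are available. Lean on these libraries where they do the work, as an engineer would, in place of code of your own. Each camera call takes 0.05 s, during which the arm holds its last target. There are 200 camera calls.

## Working session

There is one attempt and no reset: what is moved stays moved. The work goes in short steps, Python scripts to look and compute and a shell command to move; the robot and the scene stay as the last step left them, time stands still between calls to the robot, and variables do not carry over. Pictures are saved under pics/ and viewed, at most 16 in all, crops included, and the job is handed in when it is done.

```bash
mkdir -p pics; ls; python3 - <<'E'
from bench import ctrl
import cv2,numpy as np
for n in("scene","top"):
    c=ctrl.camera(n); cv2.imwrite(f"pics/{n}0.png",c["color"][:,:,::-1]); np.savez(f"{n}0.npz",**c)
    print(n,c["K"].tolist(),np.round(c["pose"],3).tolist())
o=ctrl.get_obs();print(o)
E
```

```text
pics
scene [[447.4260269493386, 0.0, 260.24844922608173], [0.0, 447.4260269493386, 189.51570399465376], [0.0, 0.0, 1.0]] [[-0.84, 0.47, -0.27, 0.884], [0.542, 0.724, -0.427, 0.535], [-0.005, -0.505, -0.863, 1.073], [0.0, 0.0, 0.0, 1.0]]
top [[488.3022527950013, 0.0, 260.70523173099065], [0.0, 488.3022527950013, 187.20563717627223], [0.0, 0.0, 1.0]] [[-0.004, -0.996, 0.094, 0.403], [-1.0, 0.003, -0.005, 0.045], [0.005, -0.094, -0.996, 1.761], [0.0, 0.0, 0.0, 1.0]]
{'time_s': 0.1, 'q': array([ 1.07467629e+00,  1.81473654e-01,  1.60790300e+00,  2.47064869e-05,
        1.35379176e+00, -2.06269424e-01]), 'dq': array([-0.00026263, -0.00258556, -0.00334119, -0.0011268 ,  0.00123956,
        0.00077805]), 'joint_efforts': array([ 6.37410517e-05, -4.45880842e+01, -3.52234340e+01, -2.58217078e-04,
        4.23449426e-03,  6.44342350e-06]), 'eef_pos': array([0.16404426, 0.55055739, 0.2091728 ]), 'eef_rot': array([-2.82371903e-04,  1.44421117e-01,  9.89516003e-01, -7.35641167e-04]), 'wrist_force': array([-0.84870216,  0.21953052, -0.8147257 ]), 'torque': array([-0.00503371, -0.02719139, -0.00625632]), 'grasp_force': 0.0, 'opening': 1.0007575333381218}
```

View pics/scene0.png

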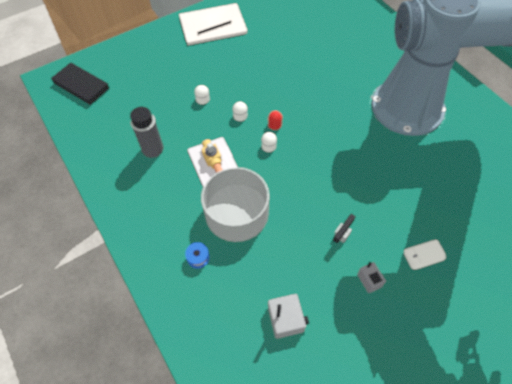

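View pics/top0.png

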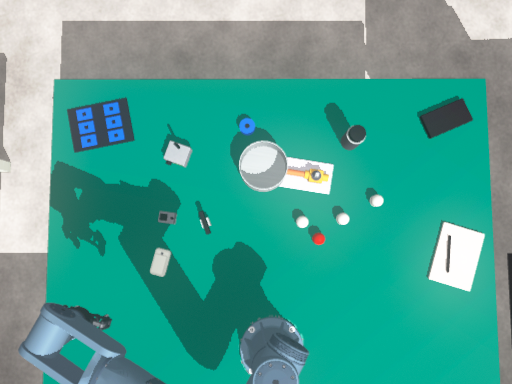

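Scene view: handle ~(344,230), receiver (371,277), mouse (425,255), beacon (287,316), jar (236,203), valve (211,155), and pods (202,94), (240,111), (269,142), with the red decoy at (275,120). The top view shows the same three pods at (302,221), (342,218), (376,200).

```bash
cat > lib.py <<'E'
import numpy as np,cv2
from scipy.spatial.transform import Rotation as R
def grab(n,png=None):
    from bench import ctrl
    c=ctrl.camera(n)
    if png: cv2.imwrite(png,c["color"][:,:,::-1])
    return c
def cloud(c):
    K=c["K"];z=c["range_z"];v,u=np.indices(z.shape)
    p=np.stack([(u-K[0,2])/K[0,0]*z,(v-K[1,2])/K[1,1]*z,z],-1)
    P=p@c["pose"][:3,:3].T+c["pose"][:3,3];P[z==0]=np.nan;return P
def ray(c,u,v,h):
    d=c["pose"][:3,:3]@np.linalg.inv(c["K"])@[u,v,1];o=c["pose"][:3,3]
    return o+d*(h-o[2])/d[2]
def proj(c,p):
    q=c["K"]@(c["pose"][:3,:3].T@(np.array(p)-c["pose"][:3,3]));return q[:2]/q[2]
def tcp():
    from bench import ctrl
    o=ctrl.get_obs();w=o["eef_rot"];return np.array(o["eef_pos"]),R.from_quat([w[1],w[2],w[3],w[0]]),o
def to(p,yaw=None):
    """row (shares) to bring TCP to p with tool y axis at yaw (mod pi); prints."""
    x,r,o=tcp();M=r.as_matrix();d=M.T@(np.array(p)-x)/.2
    y0=np.arctan2(M[1,1],M[0,1]);t=0
    if yaw is not None: t=-((yaw-y0+np.pi/2)%np.pi-np.pi/2)/1.5
    print("row",np.round(d,3),"twist",round(t,3),"q6",round(o["q"][5],2),"tcp",np.round(x,4),"yawy",round(y0,3),"open",round(o["opening"],2),"F",np.round(o["wrist_force"],1),"g",o["grasp_force"],"t",round(o["time_s"],1))
E
python3 - <<'E'
from lib import *
boxes={"top":dict(p1=(302,221),p2=(342,218),p3=(376,200),red=(318,239),handle=(204,218),recv=(167,217),mouse=(160,262),beacon=(177,153),flask=(355,133),reel=(247,126),valve=(316,175)),
"scene":dict(p1=(269,142),p2=(240,111),p3=(202,94),red=(275,120),handle=(344,230),recv=(371,277),mouse=(425,255),beacon=(287,316),flask=(147,133),reel=(197,254),valve=(211,155))}
for n in boxes:
    c=dict(np.load(n+"0.npz"));P=cloud(c)
    m=np.nan_to_num(P[...,2])>.006
    k,lab=cv2.connectedComponents(m.astype(np.uint8))
    for o,(u,v) in boxes[n].items():
        w=lab[v-4:v+5,u-4:u+5];w=w[w>0]
        if not len(w):print(n,o,"none");continue
        q=P[(lab==np.bincount(w).argmax())];zt=np.percentile(q[:,2],97);t=q[q[:,2]>zt-.012]
        (cx,cy),(a,b),an=cv2.minAreaRect((q[:,:2]*1000).astype(np.float32))
        (tx,ty),(ta,tb),tn=cv2.minAreaRect((t[:,:2]*1000).astype(np.float32))
        print(n,o,len(q),"top z %.3f"%zt,"all",np.round([cx,cy,a,b,an]),"top",np.round([tx,ty,ta,tb,tn]))
    j=P[(P[...,2]>.085)&(P[...,2]<.1)&(abs(P[...,0]-.5)<.2)&(abs(P[...,1]-.04)<.11)]
    print("rim",len(j),np.round(cv2.minEnclosingCircle((j[:,:2]*1000).astype(np.float32)),1) if 0 else cv2.minEnclosingCircle((j[:,:2]*1000).astype(np.float32)))
    print("noise mat z",np.nanstd(P[250:270,300:330,2]))
E
python3 - <<'E'
import cv2
a=cv2.imread("pics/scene0.png")[120:300,170:400];cv2.imwrite("pics/c1.png",cv2.resize(a,None,fx=3.3,fy=3.3,interpolation=2))
E
```

```text
top p1 121 top z 0.058 all [ 442. -108.   43.   41.   42.] top [ 442. -109.   30.   31.   19.]
top p2 138 top z 0.054 all [ 457. -256.   47.   49.    8.] top [ 453. -253.   32.   36.    0.]
top p3 136 top z 0.055 all [ 515. -371.   40.   53.   49.] top [ 514. -374.   35.   33.   39.]
top red 135 top z 0.056 all [ 385. -162.   49.   46.   78.] top [ 383. -167.   32.   32.   45.]
top handle 173 top z 0.063 all [443. 239.  91.  39.  22.] top [441. 235.  84.  16.  21.]
top recv 218 top z 0.056 all [458. 373.  51.  74.   5.] top [459. 368.  54.  39.  82.]
top mouse 438 top z 0.039 all [302. 399.  66. 106.  72.] top [299. 395.  46.  81.  74.]
top beacon 540 top z 0.077 all [689. 339.  98.  95.  68.] top [705. 327.   9.   8.   6.]
top flask 455 top z 0.166 all [ 747. -303.   79.  107.   47.] top [ 734. -285.   52.   52.   45.]
top reel 213 top z 0.042 all [792.  85.  56.  66.  72.] top [786.  86.  53.  54.   1.]
top valve 2857 top z 0.096 all [625. -52. 347. 192.  74.] top [637.  28. 166. 167.  89.]
rim 147 ((635.9625854492188, 28.306535720825195), 84.80293273925781)
noise mat z 0.004104440
[... 440 characters left out ...]
6.  84.  30.  19.] top [444. 236.  84.  16.  21.]
scene recv 526 top z 0.051 all [463. 370.  57.  41.  81.] top [463. 370.  56.  41.  81.]
scene mouse 792 top z 0.035 all [306. 395.  56.  94.  75.] top [306. 396.  48.  83.  72.]
scene beacon 1260 top z 0.090 all [684. 337.  81.  82.  70.] top [709. 329.   9.   9.  57.]
scene flask 1114 top z 0.161 all [ 737. -281.   64.   61.   24.] top [ 738. -283.   55.   55.   41.]
scene reel 399 top z 0.037 all [790.  87.  55.  53.  61.] top [790.  87.  55.  53.  61.]
scene valve 4577 top z 0.094 all [633. -50. 333. 168.  85.] top [640.  30. 170. 168.  86.]
rim 383 ((639.86083984375, 30.3131103515625), 86.39932250976562)
noise mat z 0.0020520130229722557
```

View pics/c1.png

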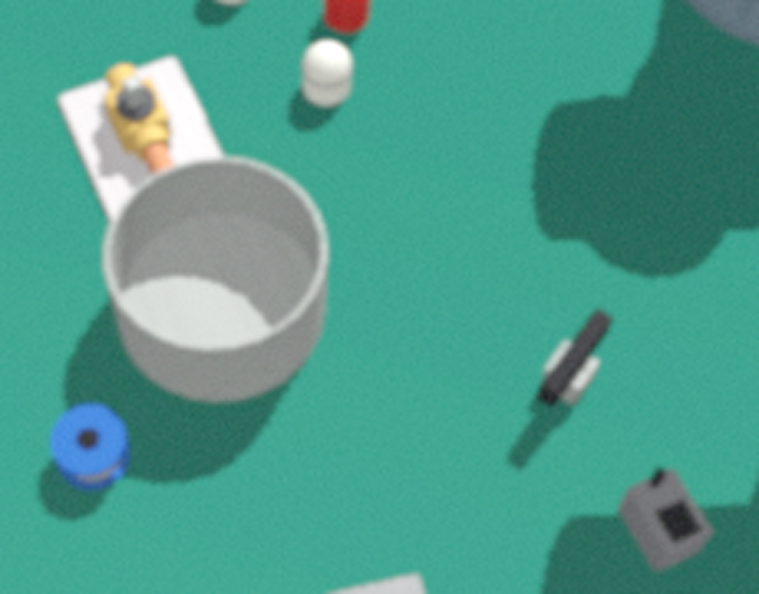

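```bash
python3 - <<'E'
from lib import *
for n in("scene","top"):
    c=dict(np.load(n+"0.npz"));P=cloud(c)
    u,v=proj(c,(.613,-.158,.073)).astype(int);print(n,u,v)
    q=P[v-14:v+15,u-14:u+15].reshape(-1,3);col=c["color"][v-14:v+15,u-14:u+15]
    for lo,hi in((.062,.09),(.069,.09),(.04,.056)):
        t=q[(q[:,2]>lo)&(q[:,2]<hi)]
        if len(t)>3: print(lo,len(t),np.round(t.mean(0)*1000,1),np.round(np.array(cv2.minAreaRect((t[:,:2]*1000).astype(np.float32))[0]+cv2.minAreaRect((t[:,:2]*1000).astype(np.float32))[1]),1),cv2.minAreaRect((t[:,:2]*1000).astype(np.float32))[2], "ztop",t[:,2].max())
    cv2.imwrite(f"pics/sp_{n}.png",cv2.resize(col[:,:,::-1],(290,290),interpolation=cv2.INTER_NEAREST))
a=[cv2.imread(f"pics/sp_{n}.png") for n in("scene","top")];cv2.imwrite("pics/sp.png",np.hstack(a))
to((.444,.236,.12),1.94)
E
```

```text
scene 208 144
0.062 29 [ 609.2 -155.3   69.8] [ 608.6 -156.    15.8   13.9] 78.79654693603516 ztop 0.07563284569642326
0.069 19 [ 609.6 -156.1   71.9] [ 609.3 -155.7   14.5   11.2] 84.64297485351562 ztop 0.07563284569642326
0.04 115 [ 609.7 -152.7   44.1] [ 608.8 -153.8   53.    41. ] 86.03728485107422 ztop 0.05430719024444319
top 316 172
0.062 16 [ 605.5 -158.5   71.3] [ 605.6 -158.5   11.4   11.3] 89.0414810180664 ztop 0.07737314284600472
0.069 9 [ 605.4 -158.    73.9] [ 605.1 -158.2    7.9   10.6] 61.86262893676758 ztop 0.07737314284600472
0.04 128 [ 603.8 -156.3   45.3] [ 603.7 -156.8   85.4   42.8] 89.25505065917969 ztop 0.05468383063060678
row [-1.791 -1.106  0.447] twist -0.439 q6 -0.21 tcp [0.164  0.5506 0.2092] yawy 1.281 open 1.0 F [-0.8  0.2 -0.8] g 0.0 t 0.1
```

View pics/sp.png

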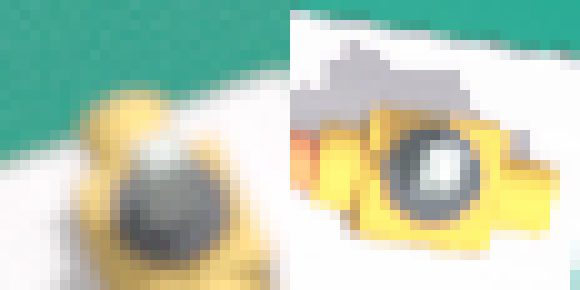

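Spindle near (0.609, -0.156) in the scene view; its bright top is at about (210,144) in scene and (316,174) in top. Moving over the handle.

```bash
python3 -m handwheel '[[[-0.9,-0.55,0,0],[-0.9,-0.55,0,0],[-0.9,-0.55,0,0],[-0.9,-0.55,0,0],[-0.9,-0.55,0,0]]]' 45; python3 -m handwheel '[[[-0.89,-0.556,0.2,-0.44],[-0.89,-0.556,0.2,-0.44],[-0.89,-0.556,0.2,-0.44],[-0.89,-0.556,0.2,-0.44],[-0.89,-0.556,0.2,-0.44],[-0.89,-0.556,0.2,-0.44],[-0.89,-0.556,0.2,-0.44]]]'
python3 - <<'E'
from lib import *
to((.444,.236,.041),1.94)
c=grab("top","pics/t1.png");P=cloud(c)
# any extra pods formerly hidden?
w=(c["color"].min(2)>200)&(P[...,2]>.02)&(P[...,2]<.07)
k,l,s,ce=cv2.connectedComponentsWithStats(w.astype(np.uint8))
for i in range(1,k):
    if s[i,4]>25: print(ce[i].round(),s[i,4],np.nanmean(P[l==i],0).round(3))
E
```

```text
time_s: 0.72
eef_pos: [0.3063, 0.393, 0.2097]
eef_rot: [-0.0, 0.146, 0.989, -0.0]
wrist_force: [-0.6, -0.1, 0.2]
opening: 0.528
grasp_force: 0.0
time_s: 1.6
eef_pos: [0.4433, 0.2382, 0.1701]
eef_rot: [0.0, -0.185, 0.983, 0.0]
wrist_force: [0.3, -0.2, -0.3]
opening: 0.526
grasp_force: 0.0
row [ 0.001 -0.012  0.646] twist 0.001 q6 -1.69 tcp [0.4433 0.2382 0.1701] yawy 1.942 open 0.53 F [ 0.3 -0.2 -0.3] g 0.0 t 1.6
[184. 152.] 94 [0.691 0.306 0.05 ]
[377. 201.] 91 [ 0.514 -0.374  0.046]
[343. 219.] 91 [ 0.451 -0.253  0.046]
[302. 222.] 94 [ 0.441 -0.109  0.046]
[158. 265.] 174 [0.295 0.398 0.034]
```

View pics/t1.png

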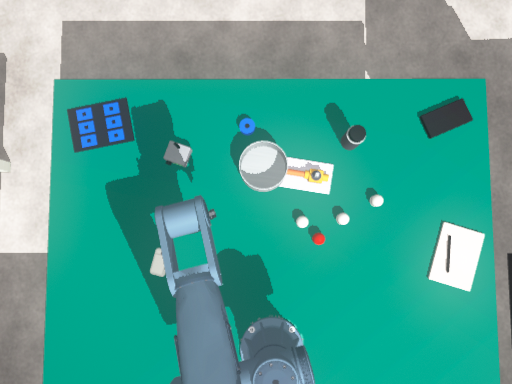

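Top view: only three pods exist (302,222), (343,219), (377,201); nothing else was hidden by the arm. Descend and grip the bar.

```bash
python3 -m handwheel '[[[0,-0.012,0.3,0],[0,-0.012,0.5,0],[0,-0.012,0.645,0],[0,-0.012,0.645,0]]]' ; python3 -m handwheel '[[[0,0,0,0],[0,0,0,0],[0,0,0,0],[0,0,0,0],[0,0,0,0]]]' 0
python3 - <<'E'
from lib import *
to((.444,.236,.15))
c=grab("scene");u,v=proj(c,(.444,.236,.05)).astype(int)
cv2.imwrite("pics/g1.png",cv2.resize(c["color"][v-40:v+40,u-40:u+40,::-1],(560,560),interpolation=2))
E
```

```text
time_s: 2.15
eef_pos: [0.4424, 0.2348, 0.0391]
eef_rot: [-0.002, -0.185, 0.983, -0.0]
wrist_force: [-0.1, 0.3, -0.3]
opening: 0.53
grasp_force: 0.0
time_s: 2.78
eef_pos: [0.4452, 0.2345, 0.0412]
eef_rot: [0.0, -0.184, 0.983, 0.0]
wrist_force: [-0.4, 0.5, -0.3]
opening: 0.001
grasp_force: 0.0
row [ 0.003  0.009 -0.544] twist 0 q6 -1.69 tcp [0.4452 0.2345 0.0412] yawy 1.941 open 0.0 F [-0.4  0.5 -0.3] g 0.0 t 2.8
```

View pics/g1.png

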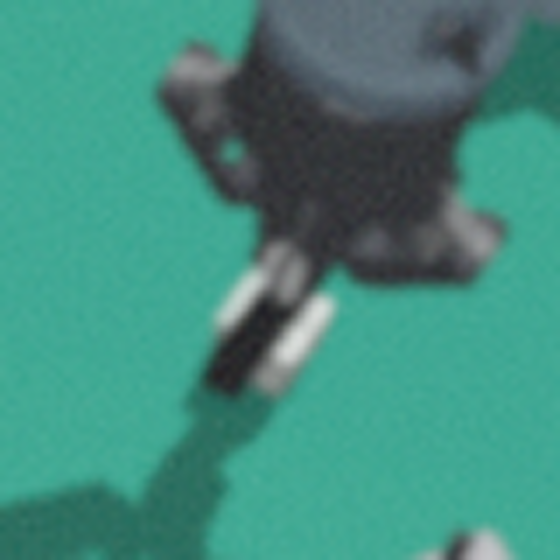

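The fingers closed on nothing: the handle (crop (255,340)) seems to have been knocked aside along its bar. Lift and re-measure.

```bash
python3 -m handwheel '[[[0,0,-0.15,0],[0,0,-0.3,0],[0,0,-0.6,0],[0,0,-0.6,0]]]' 45
python3 -m handwheel '[[[0.9,0,-0.2,0],[0.9,0,-0.2,0],[0.9,0,-0.2,0],[0.9,0,-0.2,0],[0.9,0,-0.2,0]]]'
cat >> lib.py <<'E'
def blobs(c,xr,yr,zmin=.006):
    P=cloud(c);z=np.nan_to_num(P[...,2])
    m=(z>zmin)&(z<.2)&(P[...,0]>xr[0])&(P[...,0]<xr[1])&(P[...,1]>yr[0])&(P[...,1]<yr[1])
    k,l,s,ce=cv2.connectedComponentsWithStats(m.astype(np.uint8))
    for i in range(1,k):
        if s[i,4]<40: continue
        q=P[l==i];zt=np.percentile(q[:,2],97);t=q[q[:,2]>zt-.012];f=lambda a:np.round(np.hstack(cv2.minAreaRect((a[:,:2]*1000).astype(np.float32))),1)
        print("px",ce[i].round(),s[i,4],"ztop %.3f"%zt,"all",f(q),"top",f(t),"col",c["color"][l==i].mean(0).round())
E
python3 - <<'E'
from lib import *
for n in("scene","top"):
    c=grab(n,f"pics/{n}2.png");print(n);blobs(c,(.25,.62),(.05,.45))
to((.444,.236,.15))
E
```

```text
time_s: 3.32
eef_pos: [0.4486, 0.2355, 0.1662]
eef_rot: [0.005, -0.184, 0.983, 0.0]
wrist_force: [0.4, 0.5, 0.1]
opening: 0.529
grasp_force: 0.0
time_s: 3.95
eef_pos: [0.2777, 0.1695, 0.201]
eef_rot: [0.001, -0.184, 0.983, 0.0]
wrist_force: [-0.1, -0.5, 0.9]
opening: 0.526
grasp_force: 0.0
scene
px [261. 211.] 330 ztop 0.095 all [589.6  81.5  63.6  59.6  88.8] top [585.6  86.2  82.3  13.1  44.6] col [158. 166. 162.]
px [344. 229.] 313 ztop 0.058 all [444.1 236.2  83.3  30.1  19.5] top [443.9 235.6  82.5  16.9  20. ] col [86. 99. 96.]
px [425. 254.] 788 ztop 0.034 all [306.5 394.8  57.9  92.6  76.8] top [306.1 395.1  47.4  81.7  73.4] col [195. 197. 189.]
px [371. 277.] 528 ztop 0.051 all [463.1 370.5  56.9  40.6  81.5] top [463.  370.4  56.7  40.3  81.7] col [100. 103. 105.]
top
px [249. 180.] 218 ztop 0.098 all [5.867e+02 8.320e+01 6.590e+01 6.150e+01 2.000e-01] top [584.   85.9  86.1  14.3  41.1] col [157. 176. 174.]
px [167. 217.] 222 ztop 0.054 all [463.4 379.8  83.5  50.9  73.9] top [459.5 368.5  54.5  39.   82.6] col [ 81. 101. 102.]
px [204. 222.] 159 ztop 0.062 all [440.1 234.   86.1  30.2  22.2] top [441.  234.5  84.1  16.4  19.3] col [72. 99. 95.]
px [160. 262.] 442 ztop 0.040 all [305.6 396.1  77.2 105.6  89.8] top [302.1 390.9  48.8  82.5  72.7] col [191. 199. 191.]
row [-0.896  0.009  0.251] twist 0 q6 -1.76 tcp [0.2777 0.1695 0.2004] yawy 1.941 open 0.53 F [-0.3 -0.3 -0.3] g 0.0 t 4.0
```

View pics/scene2.png

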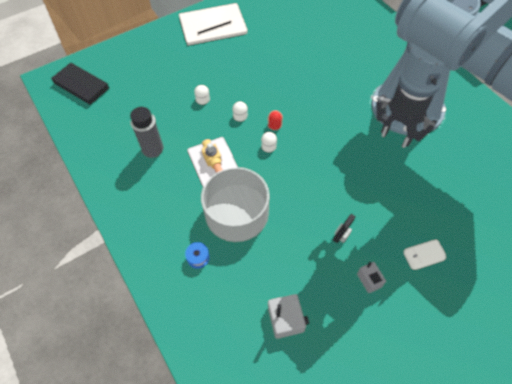

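```bash
python3 - <<'E'
from lib import *
for n in("scene","top"):
    c=grab(n);P=cloud(c);x,r,o=tcp()
    print(n,"proj tcp",proj(c,x).round(1))
    d=P-x;m=(np.linalg.norm(d[...,:2],axis=-1)<.08)&(P[...,2]>.12)&(P[...,2]<.24)
    q=P[m];print(len(q),"zmin",np.round(np.nanpercentile(q[:,2],[0,2,5,20]),3) if len(q) else 0)
    for lo in(.15,.17,.18,.19,.2,.21,.22):
        t=q[(q[:,2]>lo)&(q[:,2]<lo+.01)]
        if len(t): 
            tt=(t-x)@r.as_matrix();print(lo,len(t),"tool xy range mm",np.round(tt.min(0)*1000),np.round(tt.max(0)*1000))
    u,v=proj(c,x).astype(int)
    if n=="scene":cv2.imwrite("pics/f2.png",cv2.resize(c["color"][v-40:v+40,u-40:u+40,::-1],(560,560),interpolation=2))
E
```

```text
scene proj tcp [391.8 144.3]
52 zmin [0.222 0.225 0.227 0.229]
0.22 11 tool xy range mm [-13. -33. -29.] [  1.  35. -22.]
top proj tcp [219.  273.2]
0 zmin 0
```

View pics/f2.png

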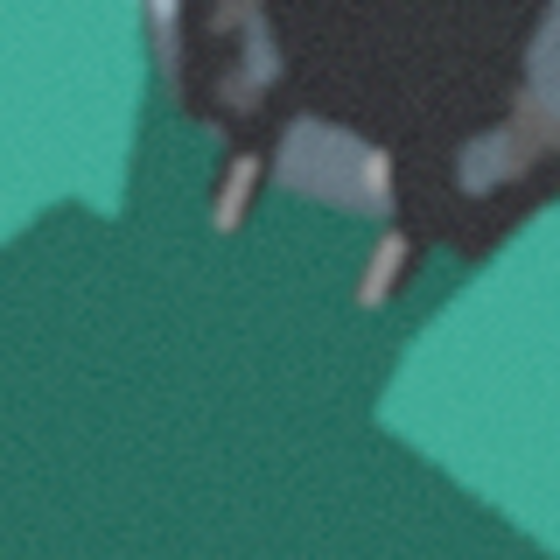

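The pads appear noticeably farther back than the TCP figure suggests (fingertips drawn ~2 px above the projected TCP, depth even more). Calibrate by touching the bare mat with closed fingers.

```bash
python3 -m handwheel '[[[0,0,0.25,0],[0,0,0.5,0],[0,0,0.75,0],[0,0,0.85,0],[0,0,0.87,0],[0,0,0.87,0],[0,0,0.87,0]]]' 0
python3 - <<'E'
from lib import *
c=grab("scene");x,r,o=tcp();to((.278,.17,.02))
u,v=proj(c,x).astype(int);print(proj(c,x))
cv2.imwrite("pics/f3.png",cv2.resize(c["color"][v-40:v+40,u-40:u+40,::-1],(560,560),interpolation=2))
E
```

```text
time_s: 5.03
eef_pos: [0.2784, 0.1696, 0.0279]
eef_rot: [0.001, -0.184, 0.983, -0.0]
wrist_force: [-0.1, -0.8, 0.1]
opening: 0.003
grasp_force: 0.0
row [0.001 0.002 0.039] twist 0 q6 -1.76 tcp [0.2783 0.1696 0.0279] yawy 1.941 open 0.0 F [ 0.2 -0.3  0.7] g 0.0 t 5.1
[375.92349163 181.83601705]
```

View pics/f3.png

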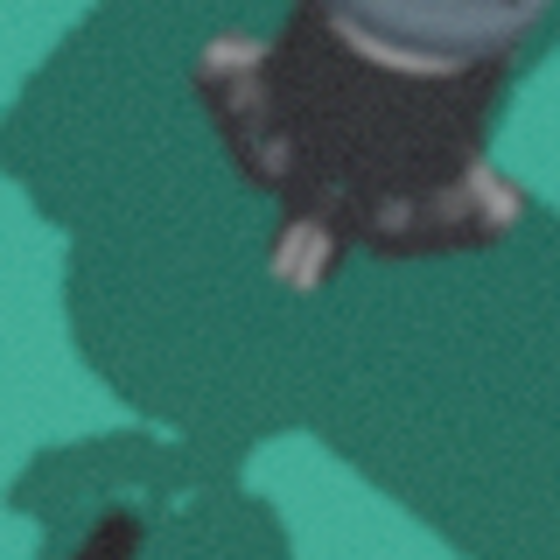

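```bash
python3 - <<'E'
from lib import *
c=dict(np.load("scene0.npz"))
print(proj(c,(.444,.236,.05)))
for p in ((.4452,.2345,.041),(.4452,.2345,.056),(.444,.236,.056),(.444-.039,.236-.0145,.056),(.444+.039,.236+.0145,.056)):print(p,proj(c,p))
E
python3 -m handwheel '[[[0,0,0.04,0],[0,0,0.04,0],[0,0,0.04,0]]]' 0
python3 -m handwheel '[[[0,0,0.02,0],[0,0,0.03,0],[0,0,0.03,0]]]' 0
python3 -m handwheel '[[[0,0,0.02,0],[0,0,0.03,0],[0,0,0.03,0]]]' 0
```

```text
[344.43501274 226.67913917]
(0.4452, 0.2345, 0.041) [343.13856259 227.99789703]
(0.4452, 0.2345, 0.056) [344.06186911 225.42682486]
(0.444, 0.236, 0.056) [344.81041079 225.64434687]
(0.405, 0.22149999999999997, 0.056) [353.3359897  213.80720632]
(0.483, 0.2505, 0.056) [336.02735727 237.83897204]
time_s: 5.45
eef_pos: [0.2771, 0.1694, 0.019]
eef_rot: [-0.0, -0.184, 0.983, 0.0]
wrist_force: [-0.5, -0.3, -0.6]
opening: -0.002
grasp_force: 0.0
time_s: 5.82
eef_pos: [0.277, 0.1694, 0.0128]
eef_rot: [-0.0, -0.184, 0.983, 0.0]
wrist_force: [-0.4, 0.5, -0.5]
opening: 0.001
grasp_force: 0.0
time_s: 6.2
eef_pos: [0.277, 0.1694, 0.0068]
eef_rot: [-0.0, -0.184, 0.983, 0.0]
wrist_force: [0.7, 1.6, -0.7]
opening: 0.003
grasp_force: 0.0
```

```bash

python3 -m handwheel '[[[0,0,0.02,0],[0,0,0.03,0],[0,0,0.03,0]]]' 0
python3 -m handwheel '[[[0,0,0.02,0],[0,0,0.02,0],[0,0,0.02,0]]]' 0
python3 -m handwheel '[[[0,0,0.02,0],[0,0,0.02,0],[0,0,0.02,0]]]' 0
```

```text
time_s: 6.58
eef_pos: [0.277, 0.1693, 0.0008]
eef_rot: [-0.0, -0.184, 0.983, -0.0]
wrist_force: [0.2, 0.0, 1.0]
opening: -0.001
grasp_force: 0.0
time_s: 6.95
eef_pos: [0.2772, 0.1694, -0.003]
eef_rot: [-0.0, -0.184, 0.983, 0.0]
wrist_force: [0.9, 0.2, 0.1]
opening: -0.0
grasp_force: 0.0
time_s: 7.32
eef_pos: [0.2772, 0.1694, -0.0071]
eef_rot: [-0.0, -0.184, 0.983, -0.0]
wrist_force: [0.3, 0.1, -0.1]
opening: -0.001
grasp_force: 0.0
```

```bash

for i in 1; do python3 -m handwheel '[[[0,0,0.015,0],[0,0,0.015,0],[0,0,0.015,0]]]' 0; done | grep -E "pos|wrist"
python3 -m handwheel '[[[0,0,0.015,0],[0,0,0.015,0],[0,0,0.015,0]]]' 0 | grep -E "pos|wrist"
python3 -m handwheel '[[[0,0,0.01,0],[0,0,0.01,0],[0,0,0.01,0]]]' 0 | grep -E "pos|wrist"
```

```text
eef_pos: [0.2772, 0.1694, -0.01]
wrist_force: [-0.1, 0.2, 0.5]
eef_pos: [0.2772, 0.1694, -0.0131]
wrist_force: [0.9, -0.5, -0.3]
eef_pos: [0.2772, 0.1694, -0.015]
wrist_force: [-0.6, -0.2, 0.3]
```

```bash

python3 -m handwheel '[[[0,0,0.01,0],[0,0,0.01,0],[0,0,0.01,0]]]' 0 | grep -E "pos|wrist"
python3 -m handwheel '[[[0,0,0.01,0],[0,0,0.01,0],[0,0,0.01,0]]]' 0 | grep -E "pos|wrist"
python3 - <<'E'
from lib import *
c=grab("scene");x,r,o=tcp()
u,v=proj(c,x).astype(int);print(proj(c,x),x)
cv2.imwrite("pics/f4.png",cv2.resize(c["color"][v-40:v+40,u-40:u+40,::-1],(560,560),interpolation=2))
P=cloud(c);d=P-x;q=P[(np.linalg.norm(d[...,:2],axis=-1)<.025)&(c["color"].max(2)-c["color"].min(2)<30)]
print(len(q),np.round(np.nanpercentile(q[:,2],[0,3,10,25]),3))
E
```

```text
eef_pos: [0.2772, 0.1694, -0.0171]
wrist_force: [0.1, 0.9, 0.6]
eef_pos: [0.2772, 0.1694, -0.019]
wrist_force: [-0.6, 0.2, -0.1]
[372.55015249 190.23219895] [ 0.27719834  0.16938936 -0.0190309 ]
502 [-0.005  0.013  0.031  0.056]
```

View pics/f4.png

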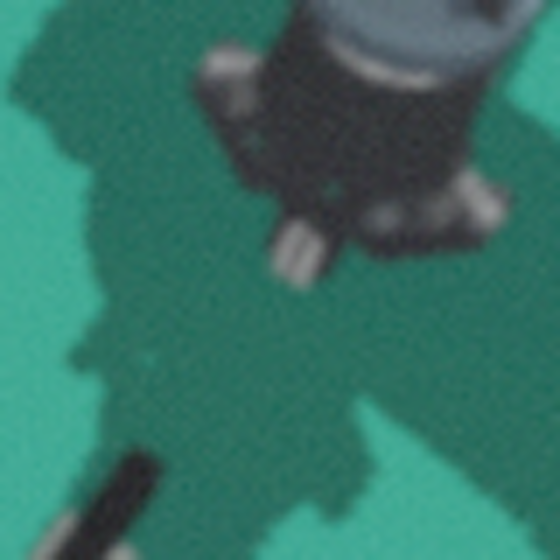

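```bash

python3 -m handwheel '[[[0,0,0.01,0],[0,0,0.01,0],[0,0,0.01,0]]]' 0 | grep -E "pos|wrist"
python3 -m handwheel '[[[0,0,0.01,0],[0,0,0.01,0],[0,0,0.01,0]]]' 0 | grep -E "pos|wrist"
python3 -m handwheel '[[[0,0,0.01,0],[0,0,0.01,0],[0,0,0.01,0]]]' 0 | grep -E "pos|wrist"
```

```text
eef_pos: [0.2772, 0.1694, -0.021]
wrist_force: [-0.4, -0.2, 0.0]
eef_pos: [0.2774, 0.1694, -0.0214]
wrist_force: [-12.1, -3.6, 42.4]
eef_pos: [0.2774, 0.1695, -0.0217]
wrist_force: [-27.2, -8.3, 91.0]
```

The mat is met at TCP z = -0.021, so the fingertips truly stand 21 mm behind the reported TCP (not 8 mm ahead). I'll use tip z = TCP z + 0.021 from here on.

```bash

python3 -m handwheel '[[[0,0,-0.05,0],[0,0,-0.3,0],[0,0,-0.6,0],[0,0,-0.6,0]]]' 45| grep -E "pos|wrist"
python3 - <<'E'
from lib import *
to((.443,.2355,.1),1.93);to((.443,.2355,.013),1.93)
E
```

```text
eef_pos: [0.2814, 0.1703, 0.0997]
wrist_force: [-0.5, 0.1, -1.0]
row [-0.871  0.012  0.008] twist 0.008 q6 -1.76 tcp [0.2814 0.1703 0.0997] yawy 1.941 open 0.53 F [-0.5  0.1 -1. ] g 0.0 t 10.9
row [-0.866  0.012  0.443] twist 0.008 q6 -1.76 tcp [0.2814 0.1703 0.0997] yawy 1.941 open 0.53 F [-0.5  0.1 -1. ] g 0.0 t 10.9
```

```bash

python3 -m handwheel '[[[-0.3,0.01,0,0],[-0.6,0.01,0,0],[-0.87,0.01,0,0.008],[-0.87,0.01,0,0.008],[-0.87,0.01,0,0.008]]]' 45| grep -E "pos|wrist"
python3 -m handwheel '[[[0,0,0.2,0],[0,0,0.4,0],[0,0,0.43,0],[0,0,0.43,0],[0,0,0.43,0]]]' 45| grep -E "pos|wrist"
python3 -m handwheel '[[[0,0,0,0],[0,0,0,0],[0,0,0,0],[0,0,0,0],[0,0,0,0]]]' 0
python3 - <<'E'
from lib import *
to((.443,.2355,.013),1.93)
E
```

```text
eef_pos: [0.437, 0.2338, 0.0932]
wrist_force: [-0.7, -0.5, -0.9]
eef_pos: [0.4399, 0.2346, 0.0108]
wrist_force: [1.3, 0.2, 0.5]
time_s: 12.75
eef_pos: [0.4395, 0.2344, 0.01]
eef_rot: [0.001, -0.178, 0.984, 0.0]
wrist_force: [-1.5, -0.9, 7.4]
opening: 0.174
grasp_force: 62.0
row [-0.018 -0.001 -0.015] twist -0.001 q6 -1.68 tcp [0.4395 0.2344 0.01  ] yawy 1.929 open 0.17 F [-1.5 -0.9  7.4] g 62.04474449157715 t 12.8
```

Gripped (opening 0.174 = 15 mm, 62 N). Lift.

```bash

python3 -m handwheel '[[[0,0,-0.1,0],[0,0,-0.4,0],[0,0,-0.7,0],[0,0,-0.7,0],[0,0,-0.7,0]]]' | grep -E "pos|wrist|open"
python3 - <<'E'
from lib import *
to((.525,.04,.15),1.6);to((.609,-.156,.15),1.28)
E
```

```text
eef_pos: [0.4378, 0.234, 0.148]
wrist_force: [-0.2, 0.0, -2.5]
opening: 0.174
row [-0.068 -1.061 -0.01 ] twist 0.219 q6 -1.68 tcp [0.4378 0.234  0.148 ] yawy 1.929 open 0.17 F [-0.2  0.  -2.5] g 60.914186239242554 t 13.4
row [-0.118 -2.126 -0.01 ] twist 0.433 q6 -1.68 tcp [0.4378 0.234  0.148 ] yawy 1.929 open 0.17 F [-0.2  0.  -2.5] g 60.914186239242554 t 13.4
```

```bash

python3 -m handwheel '[[[-0.02,-0.3,0,0],[-0.04,-0.6,0,0],[-0.06,-0.9,0,0],[-0.06,-1,0,0],[-0.06,-1,0,0]]]' | grep -E "pos|wrist|open"
python3 -m handwheel '[[[-0.02,-0.3,0,0.1],[-0.04,-0.6,0,0.2],[-0.05,-0.9,0,0.3],[-0.05,-1,0,0.43],[-0.05,-1,0,0.43],[-0.05,-1,0,0.43]]]' | grep -E "pos|wrist|open"
python3 - <<'E'
from lib import *
to((.609,-.156,.15),1.28)
E
```

```text
eef_pos: [0.5188, 0.0503, 0.1468]
wrist_force: [-0.7, 0.3, -1.8]
opening: 0.171
eef_pos: [0.5986, -0.1303, 0.1479]
wrist_force: [-0.6, 0.4, -2.0]
opening: 0.175
row [-0.086 -0.109 -0.011] twist 0.006 q6 -1.7 tcp [ 0.5986 -0.1303  0.1479] yawy 1.288 open 0.17 F [-0.6  0.4 -2. ] g 60.83806872367859 t 14.8
```

```bash

python3 -m handwheel '[[[-0.086,-0.11,0,0.006],[-0.086,-0.11,0,0.006],[-0.086,-0.11,0.1,0.006],[-0.086,-0.11,0.19,0.006],[-0.086,-0.11,0.19,0.006],[-0.086,-0.11,0.19,0.006]]]' | grep -E "pos|wrist|open"
python3 - <<'E'
from lib import *
to((.609,-.156,.11),1.28);x,r,o=tcp()
for n in("scene","top"):
    c=grab(n);P=cloud(c);T=(P-x)@r.as_matrix()*1000
    # underside at tool z=+10 => bar spans tool z -46..-20, hub -20..10
    m=(abs(T[...,0])<52)&(abs(T[...,1])<25)&(T[...,2]>-52)&(T[...,2]<-18);q=T[m];print(n,"bar",len(q))
    if len(q): print(np.round(cv2.minAreaRect(q[:,:2].astype(np.float32))[0]),cv2.minAreaRect(q[:,:2].astype(np.float32))[1:],q.min(0).round(),q.max(0).round())
    m=(abs(T[...,0])<25)&(abs(T[...,1])<25)&(T[...,2]>-14)&(T[...,2]<14);q=T[m];print("hub",len(q),q.min(0).round() if len(q) else 0,q.max(0).round() if len(q) else 0)
    u,v=proj(c,x).astype(int)
    a=cv2.resize(c["color"][v-40:v+40,u-40:u+40,::-1],(400,400),interpolation=2);cv2.imwrite(f"pics/s_{n}.png",a);np.savez(f"{n}3.npz",**c)
cv2.imwrite("pics/s3.png",np.hstack([cv2.imread(f"pics/s_{n}.png") for n in("scene","top")]))
E
```

```text
eef_pos: [0.6097, -0.1583, 0.1107]
wrist_force: [0.9, 0.3, -1.7]
opening: 0.175
row [0.007 0.01  0.004] twist -0.003 q6 -1.72 tcp [ 0.6097 -0.1583  0.1107] yawy 1.275 open 0.18 F [ 0.9  0.3 -1.7] g 60.819722414016724 t 15.5
scene bar 268
[-3. 10.] ((83.59235382080078, 30.071136474609375), 1.9989619255065918) [-45.  -7. -50.] [ 39.  24. -18.]
hub 70 [-18.  -8. -14.] [12. 20. 13.]
top bar 32
[27.  2.] ((15.854387283325195, 29.315765380859375), 80.47761535644531) [ 13.  -7. -51.] [ 42.  12. -18.]
hub 5 [  4.   9. -14.] [14. 15.  8.]
```

View pics/s3.png

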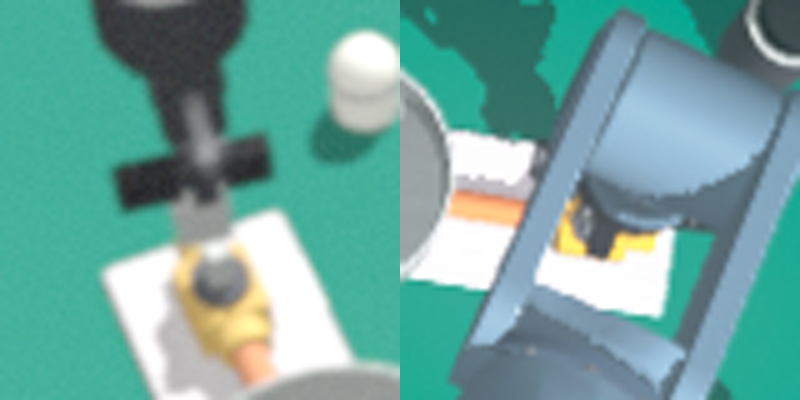

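```bash

python3 - <<'E'
from lib import *
x,r,o=tcp();c=dict(np.load("scene3.npz"));P=cloud(c);M=r.as_matrix();T=(P-x)@M*1000
m=(abs(T[...,0])<52)&(abs(T[...,0])>17)&(abs(T[...,1])<35)&(T[...,2]>-60)&(T[...,2]<-10)
q=T[m];print("bar z",np.percentile(q[:,2],[2,50,98]))
zt=np.percentile(q[:,2],3);t=q[q[:,2]<zt+10]
print("bar top",len(t),cv2.minAreaRect(t[:,:2].astype(np.float32)),np.percentile(t[:,0],[1,99]),np.percentile(t[:,1],[1,99]))
# edge based: image dark mask of bar ends
S0=dict(np.load("scene0.npz"));
for nm,cc in(("0",S0),("3",c)):
    Q=cloud(cc);w=(Q[...,2]>.060)&(Q[...,2]<.079)&(abs(Q[...,0]-.609)<.014)&(abs(Q[...,1]+.156)<.014)
    q=Q[w]*1000;print("spindle",nm,len(q),q.mean(0),cv2.minAreaRect(q[:,:2].astype(np.float32)))
# seat disc: dark neutral pixels
col=S0["color"].astype(int);Q=cloud(S0)
w=(np.hypot(Q[...,0]-.609,Q[...,1]+.156)<.03)&(Q[...,2]>.035)&(Q[...,2]<.056)&(col.max(2)<135)&(col.max(2)-col.min(2)<40)
vv,uu=np.nonzero(w);(e)=cv2.fitEllipse(cv2.convexHull(np.c_[uu,vv].astype(np.float32)));print("seat",w.sum(),e,ray(S0,e[0][0],e[0][1],.046)*1000)
E
```

```text
bar z [-47.02349989 -40.32686023 -20.60932289]
bar top 116 ((-2.280670166015625, 3.9242076873779297), (83.5653076171875, 18.706010818481445), 1.705514907836914) [-43.38586746  38.88611259] [-5.9485659  13.00530548]
spindle 0 32 [ 609.41406929 -155.03467725   69.01416673] ((608.6358642578125, -156.0432891845703), (15.839227676391602, 13.926265716552734), 78.79654693603516)
spindle 3 32 [ 609.30306287 -154.86347631   68.24454961] ((608.3660278320312, -157.6211700439453), (18.241954803466797, 13.554454803466797), 81.29053497314453)
seat 45 ((209.7651824951172, 152.06387329101562), (6.42716121673584, 10.034754753112793), 95.6239013671875) [ 614.61078623 -152.14309608   46.        ]
```

The bar sits at tool (-2.3, +3.9) mm in the scene view, the spindle ~(-4,-1.3) mm in world from the handle's axis. Correct and feel down.

```bash

python3 -m handwheel '[[[0.017,-0.012,0,0],[0.017,-0.012,0,0],[0.017,-0.012,0.1,0],[0.017,-0.012,0.13,0],[0.017,-0.012,0.13,0]]]' | grep -E "pos|wrist"
python3 -m handwheel '[[[0,0,0.02,0],[0,0,0.03,0],[0,0,0.03,0]]]' | grep -E "pos|wrist"
python3 -m handwheel '[[[0,0,0.01,0],[0,0,0.015,0],[0,0,0.015,0]]]' | grep -E "pos|wrist"
```

```text
eef_pos: [0.6049, -0.1595, 0.0834]
wrist_force: [0.2, 1.0, -2.0]
eef_pos: [0.6059, -0.1599, 0.079]
wrist_force: [0.0, -0.6, -1.9]
eef_pos: [0.6057, -0.1596, 0.0759]
wrist_force: [-1.2, 2.2, -0.4]
```

```bash

python3 -m handwheel '[[[0,0,0.01,0],[0,0,0.015,0],[0,0,0.015,0]]]' | grep -E "pos|wrist"
python3 -m handwheel '[[[0,0,0.01,0],[0,0,0.015,0],[0,0,0.015,0]]]' | grep -E "pos|wrist"
```

```text
eef_pos: [0.6055, -0.1595, 0.0725]
wrist_force: [-2.4, 3.1, -0.9]
eef_pos: [0.6056, -0.1596, 0.0698]
wrist_force: [-2.6, 4.1, 2.0]
```

```bash

python3 -m handwheel '[[[0.002,0.003,0.01,0],[0.002,0.003,0.02,0],[0.002,0.003,0.02,0]]]' | grep -E "pos|wrist"
python3 -m handwheel '[[[0.002,0.002,0.01,0],[0.002,0.002,0.02,0],[0.002,0.002,0.02,0]]]' | grep -E "pos|wrist"
python3 -m handwheel '[[[0,0,0.01,0],[0,0,0.015,0],[0,0,0.015,0]]]' | grep -E "pos|wrist"
```

```text
eef_pos: [0.6055, -0.1593, 0.0656]
wrist_force: [-3.0, 2.5, -1.4]
eef_pos: [0.6054, -0.1591, 0.0617]
wrist_force: [-0.7, -0.0, -2.9]
eef_pos: [0.6055, -0.1588, 0.0589]
wrist_force: [-0.4, -0.2, -1.9]
```

```bash

python3 -m handwheel '[[[0,0,0.01,0],[0,0,0.01,0],[0,0,0.01,0]]]' | grep -E "pos|wrist"
python3 -m handwheel '[[[0,0,0.01,0],[0,0,0.01,0],[0,0,0.01,0]]]' | grep -E "pos|wrist"
```

```text
eef_pos: [0.6054, -0.1587, 0.0568]
wrist_force: [-0.3, 0.7, -3.4]
eef_pos: [0.6055, -0.1588, 0.056]
wrist_force: [-4.5, 1.5, 4.8]
```

Seated (contact at TCP 0.056 = 46 mm + grip height). Wait 0.2 s at home, then turn in stages while watching side forces.

```bash

python3 -m handwheel '[[[0,0,0,0],[0,0,0,0],[0,0,0,0.05],[0,0,0,0.1],[0,0,0,0.15],[0,0,0,0.2],[0,0,0,0.2]]]' | grep -E "pos|wrist|rot"
python3 - <<'E'
from lib import *
x,r,o=tcp();M=r.as_matrix();print("F tool",(M.T@o["wrist_force"]).round(1),"T",o["torque"].round(2));to((.6055,-.1588,.056))
E
```

```text
eef_pos: [0.6056, -0.1582, 0.056]
eef_rot: [0.0, 0.294, 0.956, 0.0]
wrist_force: [-4.0, 3.4, 6.2]
F tool [ 5.2  0.6 -6.2] T [ 0.6   0.65 -0.  ]
row [-0.001 -0.003  0.   ] twist 0 q6 -1.42 tcp [ 0.6056 -0.1582  0.056 ] yawy 0.975 open 0.17 F [-4.   3.4  6.2] g 61.9176721572876 t 20.5
```

```bash

python3 -m handwheel '[[[0.003,0,0,0.07],[0.003,0,0,0.14],[0.003,0,0,0.21],[0.003,0,0,0.28],[0.003,0,0,0.28]]]' | grep -E "pos|wrist|rot"
cat > st.py <<'E'
from lib import *
x,r,o=tcp();M=r.as_matrix();print("F tool",(M.T@o["wrist_force"]).round(1),"T",o["torque"].round(2));to((.6055,-.1588,.056))
E
python3 st.py; python3 - <<'E'
from lib import *
c=grab("scene");u,v=proj(c,(.605,-.158,.07)).astype(int)
cv2.imwrite("pics/s5.png",cv2.resize(c["color"][v-35:v+35,u-35:u+35,::-1],(490,490),interpolation=2))
E
```

```text
eef_pos: [0.6064, -0.1573, 0.056]
eef_rot: [0.001, 0.487, 0.874, 0.001]
wrist_force: [1.7, 5.1, 2.1]
F tool [ 3.4  4.1 -2.1] T [ 0.94 -0.21  0.  ]
row [-0.004 -0.008  0.   ] twist 0 q6 -1.0 tcp [ 0.6064 -0.1573  0.056 ] yawy 0.554 open 0.18 F [1.7 5.1 2.1] g 61.43750846385956 t 21.1
```

View pics/s5.png

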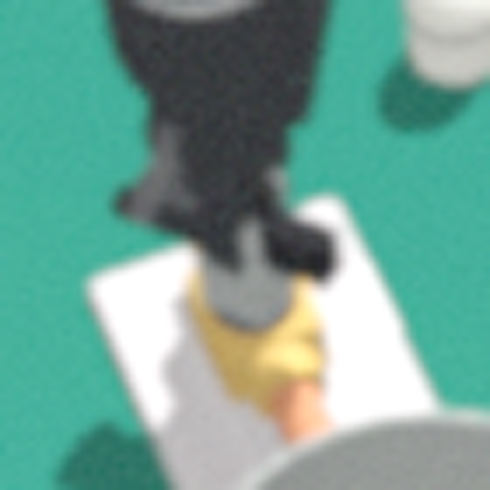

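The hub sits down on the seat in the picture (bar turned with the gripper). Continue to the stop.

```bash

python3 -m handwheel '[[[0.003,0.003,0,0.1],[0.003,0.003,0,0.2],[0.003,0.003,0,0.3],[0.003,0.003,0,0.3],[0.003,0.003,0,0.3]]]' | grep -E "pos|wrist"; python3 st.py
python3 -m handwheel '[[[0.002,0.002,0,0.1],[0.002,0.002,0,0.2],[0.002,0.002,0,0.2],[0.002,0.002,0,0.2]]]' | grep -E "pos|wrist"; python3 st.py
```

```text
eef_pos: [0.6076, -0.1569, 0.0561]
wrist_force: [5.1, 4.8, -2.1]
F tool [4.3 5.6 2.1] T [ 0.74 -0.81  0.07]
row [-0.008 -0.011  0.   ] twist 0 q6 -0.55 tcp [ 0.6076 -0.1569  0.0561] yawy 0.105 open 0.18 F [ 5.1  4.8 -2.1] g 60.967276096343994 t 21.8
eef_pos: [0.6084, -0.1569, 0.0561]
wrist_force: [6.1, 2.4, -2.9]
F tool [3.6 5.5 3. ] T [ 0.55 -1.16  0.04]
row [-0.012 -0.012  0.   ] twist 0 q6 -0.25 tcp [ 0.6084 -0.1569  0.0561] yawy -0.195 open 0.18 F [ 6.1  2.4 -2.9] g 60.70984482765198 t 22.3
```

```bash

python3 -m handwheel '[[[0.001,0.002,0,0.05],[0.001,0.002,0,0.05],[0.001,0.002,0,0.05]]]' >/dev/null; python3 st.py
python3 -m handwheel '[[[0,0.001,0,0.05],[0,0.001,0,0.05],[0,0.001,0,0.05]]]' >/dev/null; python3 st.py
python3 -m handwheel '[[[0,0,0,0.04],[0,0,0,0.04],[0,0,0,0.04]]]' >/dev/null; python3 st.py
```

```text
F tool [3.8 5.2 2.1] T [ 0.4  -1.05  0.02]
row [-0.013 -0.013  0.   ] twist 0 q6 -0.17 tcp [ 0.6087 -0.1569  0.0561] yawy -0.27 open 0.17 F [ 6.1  2.3 -2.1] g 60.77597200870514 t 22.6
F tool [4.5 5.1 4. ] T [ 0.43 -1.13  0.07]
row [-0.014 -0.013  0.   ] twist 0 q6 -0.1 tcp [ 0.6089 -0.157   0.0561] yawy -0.345 open 0.17 F [ 6.4  2.5 -4. ] g 60.76452612876892 t 23.0
F tool [3.8 5.4 2.8] T [ 0.41 -1.2   0.43]
row [-0.015 -0.013  0.001] twist 0 q6 -0.04 tcp [ 0.6091 -0.1571  0.0561] yawy -0.404 open 0.17 F [ 6.5  1.4 -2.8] g 60.77370822429657 t 23.4
```

The torque rises to 0.43 N m: stop reached. Release and lift.

```bash

python3 -m handwheel '[[[0,0,0,0],[0,0,0,0],[0,0,0,0],[0,0,0,0]]]' 40 | grep -E "pos|wrist|open"
python3 -m handwheel '[[[0,0,-0.1,0],[0,0,-0.2,0],[0,0,-0.4,0],[0,0,-0.6,0],[0,0,-0.6,0]]]' 40 | grep -E "pos|wrist|open"
python3 - <<'E'
from lib import *
c=grab("scene","pics/scene6.png");print("valve");blobs(c,(.56,.66),(-.22,-.09),.08);print("pods");blobs(c,(.35,.58),(-.45,-.06),.01);print("recv");blobs(c,(.35,.58),(.15,.45),.01)
x,r,o=tcp();to((.447-.004,-.107-.002,.15))
E
```

```text
eef_pos: [0.6061, -0.1572, 0.0551]
wrist_force: [-0.2, 0.4, 0.2]
opening: 0.469
eef_pos: [0.6092, -0.1585, 0.1817]
wrist_force: [1.0, 0.2, 0.3]
opening: 0.465
valve
px [209. 140.] 171 ztop 0.104 all [ 608.4 -157.8   87.3   16.1   70.2] top [ 608.4 -157.8   87.3   16.1   70.2] col [78. 91. 90.]
pods
px [202.  99.] 44 ztop 0.031 all [ 528.6 -358.4   10.8   32.4   63.3] top [ 527.2 -356.2    6.7   28.3   65.9] col [186. 187. 180.]
px [240. 110.] 190 ztop 0.052 all [ 458.2 -248.6   38.1   38.9   78.7] top [ 457.2 -250.1   34.5   33.3   62.2] col [217. 219. 213.]
px [275. 119.] 193 ztop 0.051 all [ 388.5 -161.7   36.1   38.1   25.7] top [ 387.3 -163.1   31.4   35.5   54.7] col [197.  74.  68.]
px [269. 141.] 205 ztop 0.052 all [ 447.4 -104.9   37.6   37.7   11.4] top [ 446.7 -105.6   34.    34.7   55. ] col [218. 220. 214.]
recv
px [371. 276.] 506 ztop 0.052 all [463.1 370.2  57.1  41.6  80.5] top [462.8 370.3  56.5  40.8  80.2] col [105. 108. 110.]
row [-0.1   -0.854  0.139] twist 0 q6 -0.04 tcp [ 0.6078 -0.1578  0.1789] yawy -0.405 open 0.47 F [ 0.   0.1 -0.3] g 0.0 t 24.6
```

Handle home (bar top 0.104, axis ≈ spindle), pods and receiver unmoved. Now pod 1.

```bash

python3 -m handwheel '[[[-0.03,-0.3,0,0],[-0.06,-0.6,0,0],[-0.095,-0.845,0,0],[-0.095,-0.845,0.2,0],[-0.095,-0.845,0.4,0],[-0.095,-0.845,0.4,0]]]' 62 | grep -E "pos|wrist|open"
python3 - <<'E'
from lib import *
to((.4445,-.1085,-.006));c=grab("scene");blobs(c,(.40,.50),(-.2,-.06),.01)
E
```

```text
eef_pos: [0.4402, -0.1064, 0.0923]
wrist_force: [0.1, 0.0, 0.4]
opening: 0.723
row [-0.002  0.028  0.491] twist 0 q6 -0.1 tcp [ 0.4402 -0.1064  0.0923] yawy -0.405 open 0.72 F [0.1 0.  0.4] g 0.0 t 25.3
px [269. 110.] 348 ztop 0.198 all [ 447.6 -105.1   33.4  108.2   64.9] top [ 455.8 -104.    26.9   93.4   59.9] col [71. 88. 86.]
px [271. 122.] 48 ztop 0.045 all [ 403.9 -162.     6.9   27.1    3.6] top [ 403.  -161.2    5.    22.9    3.4] col [171.  59.  54.]
px [269. 141.] 204 ztop 0.052 all [ 446.1 -104.3   41.1   38.5   23.8] top [ 445.9 -104.7   30.3   33.5   87. ] col [216. 218. 212.]
```

```bash

python3 -m handwheel '[[[0,0.01,0.2,0],[0,0.01,0.35,0],[0,0.01,0.45,0],[0,0.01,0.49,0],[0,0.01,0.49,0],[0,0.01,0.49,0]]]' 62 | grep -E "pos|wrist|open"
python3 -c "
from lib import *
to((.4445,-.1085,-.006))"
```

```text
eef_pos: [0.4462, -0.1093, -0.0018]
wrist_force: [-0.1, 0.0, 1.0]
opening: 0.726
row [ 0.    -0.009  0.021] twist 0 q6 -0.09 tcp [ 0.4462 -0.1093 -0.0018] yawy -0.405 open 0.73 F [-0.1  0.   1. ] g 0.0 t 26.1
```

Good; close, then lift and go over the jar.

```bash

python3 -m handwheel '[[[0,-0.008,0.02,0],[0,-0.008,0.02,0]]]' 62 | grep -E "pos|wrist|open"
python3 -m handwheel '[[[0,0,0,0],[0,0,0,0],[0,0,0,0],[0,0,0,0],[0,0,0,0]]]' 30 | grep -E "pos|wrist|open|grasp"
python3 -m handwheel '[[[0,0,-0.1,0],[0,0,-0.3,0],[0,0,-0.6,0],[0,0,-0.8,0],[0,0,-0.8,0],[0,0,-0.8,0]]]' | grep -E "pos|wrist|open|grasp"
python3 -c "
from lib import *
to((.6583,.0743,.15))"
```

```text
eef_pos: [0.4435, -0.108, -0.0069]
wrist_force: [0.8, 0.2, 0.4]
opening: 0.727
eef_pos: [0.4439, -0.1083, -0.0065]
wrist_force: [-1.2, 0.7, 4.3]
opening: 0.466
grasp_force: 60.2
eef_pos: [0.443, -0.1078, 0.1522]
wrist_force: [-0.5, 0.6, -1.4]
opening: 0.47
grasp_force: 60.6
row [1.261 0.631 0.01 ] twist 0 q6 -0.09 tcp [ 0.443  -0.1078  0.1522] yawy -0.405 open 0.47 F [-0.5  0.6 -1.4] g 60.635801553726196 t 27.8
```

```bash

python3 -m handwheel '[[[0.2,0.1,0,0],[0.4,0.2,0,0],[0.6,0.3,0,0],[0.63,0.315,0,0],[0.63,0.315,0,0]]]' | grep -E "pos"
python3 -m handwheel '[[[0.2,0.1,0,0],[0.4,0.2,0,0],[0.6,0.3,0,0],[0.63,0.315,0,0],[0.63,0.315,0,0],[0.63,0.315,0,0]]]' | grep -E "pos|wrist|open|grasp"
python3 -c "
from lib import *
to((.6583,.0743,.011))"
```

```text
eef_pos: [0.5498, -0.0168, 0.151]
eef_pos: [0.6576, 0.0725, 0.1527]
wrist_force: [-0.2, -0.5, -0.8]
opening: 0.469
grasp_force: 60.8
row [0.01  0.    0.709] twist 0 q6 0.34 tcp [0.6576 0.0725 0.1527] yawy -0.406 open 0.47 F [-0.2 -0.5 -0.8] g 60.845006704330444 t 29.1
```

Descend into the jar, release slightly above the floor, rise.

```bash

python3 -m handwheel '[[[0.004,0,0.15,0],[0.004,0,0.3,0],[0.004,0,0.42,0],[0.004,0,0.53,0],[0.004,0,0.62,0],[0.004,0,0.67,0],[0.004,0,0.69,0],[0.004,0,0.7,0],[0.004,0,0.7,0]]]' | grep -E "pos|wrist|open|grasp"
python3 -c "
from lib import *
to((.6583,.0743,.0085))"
```

```text
eef_pos: [0.6577, 0.0708, 0.0138]
wrist_force: [-11.7, -14.5, 8.6]
opening: 0.468
grasp_force: 68.1
row [ 0.017 -0.004  0.026] twist 0 q6 0.34 tcp [0.6577 0.0708 0.0138] yawy -0.406 open 0.47 F [-11.7 -14.5   8.6] g 68.06587994098663 t 30.2
```

A side load of ~19 N: something touches the wall/rim on the far side. Back off inward.

```bash

python3 -m handwheel '[[[-0.02,0,-0.02,0],[-0.04,0,-0.02,0],[-0.04,0,-0.02,0]]]' | grep -E "pos|wrist|open|grasp"
python3 - <<'E'
from lib import *
c=grab("scene");u,v=proj(c,(.64,.03,.095)).astype(int)
cv2.imwrite("pics/j1.png",cv2.resize(c["color"][v-50:v+50,u-50:u+50,::-1],(600,600),interpolation=2))
E
```

```text
eef_pos: [0.656, 0.0672, 0.017]
wrist_force: [-0.2, -0.1, -0.5]
opening: 0.471
grasp_force: 67.3
```

View pics/j1.png

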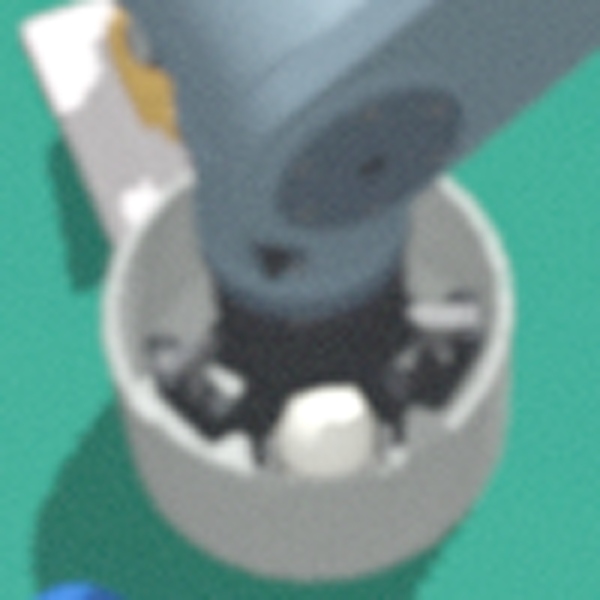

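Pod 1 is inside; the wide gripper knuckles had met the rim. Now free of load, lower the last few mm here and release.

```bash

python3 -m handwheel '[[[-0.005,0,0.02,0],[-0.005,0,0.03,0],[-0.005,0,0.04,0],[-0.005,0,0.04,0]]]' | grep -E "pos|wrist|open|grasp"
python3 -m handwheel '[[[0,0,0,0],[0,0,0,0],[0,0,0,0]]]' 50 | grep -E "pos|wrist|open|grasp"
python3 -m handwheel '[[[0,0,-0.1,0],[0,0,-0.25,0],[0,0,-0.5,0],[0,0,-0.75,0],[0,0,-0.75,0]]]' | grep -E "pos|wrist|open|grasp"
python3 -c "
from lib import *
c=grab('scene');blobs(c,(.35,.58),(-.45,-.06),.01);
c=grab('top');blobs(c,(.35,.58),(-.45,-.06),.01);to((.455,-.252,.155))"
```

```text
eef_pos: [0.6553, 0.0664, 0.0087]
wrist_force: [-0.4, -0.8, -1.3]
opening: 0.465
grasp_force: 67.3
eef_pos: [0.6555, 0.0658, 0.0092]
wrist_force: [-3.5, -3.7, 0.9]
opening: 0.586
grasp_force: 0.0
eef_pos: [0.6598, 0.0668, 0.167]
wrist_force: [0.8, 0.0, 0.8]
opening: 0.581
grasp_force: 0.0
px [276. 121.] 126 ztop 0.047 all [ 389.  -153.1   21.7   42.4   74.6] top [ 388.3 -152.6   16.9   36.    87.4] col [182.  66.  62.]
px [376. 201.] 128 ztop 0.053 all [ 515.9 -373.    39.5   38.9   49.7] top [ 518.  -373.8   33.7   33.1   33.9] col [223. 230. 226.]
px [342. 219.] 124 ztop 0.056 all [ 453.  -251.6   39.8   39.2   86.1] top [ 451.4 -251.9   34.2   30.    70.9] col [227. 232. 228.]
px [318. 238.] 124 ztop 0.057 all [ 3.832e+02 -1.657e+02  3.860e+01  4.080e+01  1.000e-01] top [ 382.6 -165.6   31.    30.    26.3] col [214.  73.  63.]
row [-1.861 -0.298  0.026] twist 0 q6 0.33 tcp [0.6562 0.0668 0.1609] yawy -0.405 open 0.59 F [0.1 0.6 0.3] g 0.0 t 32.3
```

```bash

python3 -m handwheel '[[[-0.3,-0.05,0,0],[-0.6,-0.1,0,0],[-0.9,-0.14,0,0],[-0.93,-0.15,0,0],[-0.93,-0.15,0,0]]]' 62 | grep -E "pos"
python3 -m handwheel '[[[-0.3,-0.05,0,0],[-0.6,-0.1,0.1,0],[-0.9,-0.14,0.2,0],[-0.93,-0.15,0.3,0],[-0.93,-0.15,0.3,0],[-0.93,-0.15,0.3,0]]]' | grep -E "pos"
python3 -c "
from lib import *
c=grab('top');blobs(c,(.35,.58),(-.45,-.22),.01);to((.4545,-.2515,-.006))"
```

```text
eef_pos: [0.554, -0.0927, 0.1581]
eef_pos: [0.455, -0.2509, 0.0994]
px [378. 199.] 65 ztop 0.055 all [ 522.4 -377.4   39.3   24.8   60.7] top [ 521.3 -377.3   34.6   20.2   45.2] col [229. 233. 230.]
row [-0.003 -0.003  0.529] twist 0 q6 -0.33 tcp [ 0.4552 -0.2511  0.0998] yawy -0.403 open 0.73 F [ 0.5 -0.5 -0.8] g 0.0 t 33.7
```

```bash

python3 -m handwheel '[[[0,0,0.2,0],[0,0,0.35,0],[0,0,0.45,0],[0,0,0.53,0],[0,0,0.53,0],[0,0,0.53,0]]]' 62 | grep -E "pos|wrist|open"
python3 -m handwheel '[[[0,0,0,0],[0,0,0,0],[0,0,0,0],[0,0,0,0],[0,0,0,0]]]' 30 | grep -E "pos|wrist|open|grasp"
python3 -m handwheel '[[[0,0,-0.1,0],[0,0,-0.3,0],[0,0,-0.6,0],[0,0,-0.8,0],[0,0,-0.8,0],[0,0,-0.8,0]]]' | grep -E "pos|wrist|open|grasp"
python3 -c "
from lib import *
to((.6217,-.0112,.15))"
```

```text
eef_pos: [0.4546, -0.2523, -0.0061]
wrist_force: [-0.1, 0.7, 0.7]
opening: 0.722
eef_pos: [0.4547, -0.2527, -0.0056]
wrist_force: [0.2, 0.7, 5.6]
opening: 0.472
grasp_force: 60.2
eef_pos: [0.4533, -0.2516, 0.1525]
wrist_force: [-0.2, 0.4, -1.1]
opening: 0.469
grasp_force: 60.7
row [1.437 0.3   0.013] twist 0 q6 -0.33 tcp [ 0.4533 -0.2516  0.1525] yawy -0.405 open 0.47 F [-0.2  0.4 -1.1] g 60.70322960615158 t 35.8
```

```bash

python3 -m handwheel '[[[0.3,0.06,0,0],[0.6,0.12,0,0],[0.72,0.15,0,0],[0.72,0.15,0,0]]]' | grep -E "pos"
python3 -m handwheel '[[[0.3,0.06,0,0],[0.6,0.12,0,0],[0.72,0.15,0,0],[0.72,0.15,0,0],[0.72,0.15,0,0]]]' | grep -E "pos|grasp"
python3 -m handwheel '[[[0,0,0.15,0],[0,0,0.3,0],[0,0,0.42,0],[0,0,0.53,0],[0,0,0.58,0],[0,0,0.58,0]]]' | grep -E "pos|wrist|open|grasp"
python3 -c "
from lib import *
to((.6217,-.0112,.0095))"
```

```text
eef_pos: [0.5375, -0.1293, 0.1508]
eef_pos: [0.6212, -0.0122, 0.1518]
grasp_force: 60.8
eef_pos: [0.6215, -0.0118, 0.0364]
wrist_force: [0.6, -0.3, -0.3]
opening: 0.466
grasp_force: 60.8
row [ 0.003 -0.     0.135] twist 0 q6 0.2 tcp [ 0.6215 -0.0118  0.0364] yawy -0.406 open 0.47 F [ 0.6 -0.3 -0.3] g 60.79934298992157 t 37.7
```

```bash

python3 -m handwheel '[[[0.003,0,0.05,0],[0.003,0,0.1,0],[0.003,0,0.12,0],[0.003,0,0.135,0],[0.003,0,0.135,0]]]' | grep -E "pos|wrist|open|grasp"
python3 -m handwheel '[[[0,0,0,0],[0,0,0,0],[0,0,0,0]]]' 50 | grep -E "pos|wrist|open|grasp"
python3 -m handwheel '[[[0,0,-0.1,0],[0,0,-0.25,0],[0,0,-0.5,0],[0,0,-0.75,0],[0,0,-0.75,0]]]' | grep -E "pos|wrist|open|grasp"
python3 -c "
from lib import *
c=grab('scene');blobs(c,(.45,.58),(-.45,-.3),.01);
c=grab('top');blobs(c,(.45,.58),(-.45,-.3),.01);to((.519,-.3725,.155))"
```

```text
eef_pos: [0.6225, -0.0103, 0.0098]
wrist_force: [-0.8, 0.4, -1.3]
opening: 0.473
grasp_force: 60.8
eef_pos: [0.6229, -0.0103, 0.0103]
wrist_force: [-0.1, 0.3, 1.2]
opening: 0.582
grasp_force: 0.0
eef_pos: [0.6265, -0.0111, 0.1675]
wrist_force: [0.1, -0.7, -0.5]
opening: 0.584
grasp_force: 0.0
px [199.  94.] 109 ztop 0.052 all [ 529.8 -373.1   40.4   23.1   86.4] top [ 527.6 -376.2   35.6   20.3   75.8] col [207. 210. 203.]
px [376. 201.] 127 ztop 0.056 all [ 516.5 -372.6   39.9   39.6   77. ] top [ 517.2 -374.7   28.6   32.     1.1] col [225. 230. 226.]
row [-1.869  0.234  0.034] twist 0 q6 0.2 tcp [ 0.6231 -0.0105  0.1618] yawy -0.405 open 0.59 F [ 0.1 -0.6 -1.1] g 0.0 t 39.4
```

```bash

python3 -m handwheel '[[[-0.3,0.04,0,0],[-0.6,0.08,0,0],[-0.9,0.115,0,0],[-0.93,0.117,0,0],[-0.93,0.117,0,0]]]' 62 | grep -E "pos"
python3 -m handwheel '[[[-0.3,0.04,0,0],[-0.6,0.08,0,0],[-0.9,0.115,0.2,0],[-0.935,0.117,0.3,0],[-0.935,0.117,0.3,0],[-0.935,0.117,0.3,0]]]' | grep -E "pos"
python3 -c "
from lib import *
c=grab('scene');blobs(c,(.45,.58),(-.45,-.3),.01);to((.519,-.3725,-.006))"
```

```text
eef_pos: [0.57, -0.1903, 0.1588]
eef_pos: [0.52, -0.37, 0.1007]
px [211.  58.] 170 ztop 0.198 all [ 483.3 -349.5   28.4   43.    76.3] top [ 483.3 -349.4   28.2   43.    76.3] col [71. 94. 91.]
px [182.  62.] 161 ztop 0.198 all [ 557.4 -381.    29.9   37.9   61.2] top [ 561.6 -374.7   33.4   32.2    4.6] col [76. 96. 93.]
px [202.  93.] 187 ztop 0.051 all [ 521.3 -370.5   39.9   39.5   86.6] top [ 520.  -371.3   32.1   33.6   60.7] col [215. 218. 212.]
row [-0.012 -0.002  0.536] twist 0 q6 -0.4 tcp [ 0.5203 -0.3703  0.1013] yawy -0.403 open 0.72 F [ 0.2 -1.2  0.6] g 0.0 t 40.9
```

```bash

python3 -m handwheel '[[[-0.01,0,0.2,0],[-0.01,0,0.35,0],[-0.01,0,0.45,0],[-0.01,0,0.535,0],[-0.01,0,0.535,0],[-0.01,0,0.535,0]]]' 62 | grep -E "pos|wrist|open"
python3 -m handwheel '[[[0,0,0,0],[0,0,0,0],[0,0,0,0],[0,0,0,0],[0,0,0,0]]]' 30 | grep -E "pos|wrist|open|grasp"
python3 -m handwheel '[[[0,0,-0.1,0],[0,0,-0.3,0],[0,0,-0.6,0],[0,0,-0.8,0],[0,0,-0.8,0],[0,0,-0.8,0]]]' | grep -E "pos|wrist|open|grasp"
python3 -c "
from lib import *
to((.6248,.0342,.15))
c=grab('scene');P=cloud(c)
w=(np.hypot(P[...,0]-.64,P[...,1]-.03)<.072)&(P[...,2]>.04)&(P[...,2]<.08)
k,l,s,ce=cv2.connectedComponentsWithStats(w.astype(np.uint8))
for i in range(1,k):
  if s[i,4]>15:
    q=P[l==i]*1000;print(s[i,4],q.mean(0).round(),cv2.minAreaRect(q[:,:2].astype(np.float32)),q[:,2].max())
u,v=proj(c,(.64,.03,.095)).astype(int)
cv2.imwrite('pics/j2.png',cv2.resize(c['color'][v-50:v+50,u-50:u+50,::-1],(500,500),interpolation=2))"
```

```text
eef_pos: [0.5186, -0.374, -0.0059]
wrist_force: [0.1, 1.3, -0.4]
opening: 0.725
eef_pos: [0.5188, -0.3745, -0.0053]
wrist_force: [0.6, 0.3, 6.4]
opening: 0.467
grasp_force: 60.9
eef_pos: [0.5174, -0.373, 0.1528]
wrist_force: [-0.7, 1.0, -1.0]
opening: 0.468
grasp_force: 60.7
row [ 2.083 -0.309  0.015] twist 0 q6 -0.41 tcp [ 0.5174 -0.373   0.1528] yawy -0.405 open 0.47 F [-0.7  1.  -1. ] g 60.71513056755066 t 43.0
180 [625.  -4.  55.] ((624.6453247070312, -6.290397644042969), (34.29468536376953, 40.41331100463867), 65.71122741699219) 66.43461877722157
175 [657.  71.  56.] ((655.2078247070312, 68.6939926147461), (35.4638786315918, 38.51175308227539), 56.13258743286133) 65.97608438079949
```

View pics/j2.png

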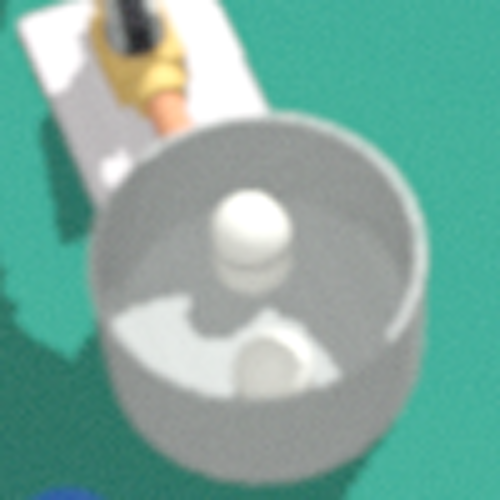

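Two pods stand upright in the jar at crop (252,235) and (272,365), with a gap between for the third. Carry it over.

```bash

python3 -m handwheel '[[[0.3,-0.045,0,0],[0.6,-0.09,0,0],[0.69,-0.103,0,0],[0.69,-0.103,0,0]]]' | grep -E "pos"
python3 -m handwheel '[[[0.3,-0.045,0,0],[0.6,-0.09,0,0],[0.69,-0.103,0,0],[0.69,-0.103,0,0]]]' | grep -E "pos"
python3 -m handwheel '[[[0.3,-0.045,0,0],[0.6,-0.09,0,0],[0.7,-0.103,0,0],[0.7,-0.103,0,0],[0.7,-0.103,0,0]]]' | grep -E "pos|grasp"
python3 -c "
from lib import *
to((.6248,.0342,.0365))"
```

```text
eef_pos: [0.5529, -0.2371, 0.1517]
eef_pos: [0.5888, -0.1041, 0.1525]
eef_pos: [0.6249, 0.0309, 0.1527]
grasp_force: 60.7
row [ 0.016 -0.007  0.581] twist 0 q6 0.27 tcp [0.6249 0.0309 0.1527] yawy -0.407 open 0.47 F [ 0.8 -0.3 -1.2] g 60.68616449832916 t 44.6
```

```bash

python3 -m handwheel '[[[0.006,-0.005,0.05,0],[0.006,-0.005,0.2,0],[0.006,-0.005,0.3,0],[0.006,-0.005,0.4,0],[0.006,-0.005,0.5,0],[0.006,-0.005,0.58,0],[0.006,-0.005,0.58,0]]]' | grep -E "pos|wrist|open|grasp"
python3 -c "
from lib import *
to((.6248,.0342,.0095))"
```

```text
eef_pos: [0.6233, 0.035, 0.0352]
wrist_force: [0.5, 1.0, -0.9]
opening: 0.467
grasp_force: 60.7
row [-0.001  0.009  0.128] twist 0 q6 0.27 tcp [0.6233 0.035  0.0352] yawy -0.405 open 0.47 F [ 0.5  1.  -0.9] g 60.690485537052155 t 45.5
```

```bash

python3 -m handwheel '[[[0,0.005,0.05,0],[0,0.005,0.09,0],[0,0.005,0.115,0],[0,0.005,0.127,0],[0,0.005,0.127,0]]]' | grep -E "pos|wrist|open|grasp"
python3 -m handwheel '[[[0,0,0,0],[0,0,0,0],[0,0,0,0]]]' 50 | grep -E "pos|wrist|open|grasp"
python3 -m handwheel '[[[0,0,-0.1,0],[0,0,-0.25,0],[0,0,-0.5,0],[0,0,-0.75,0],[0,0,-0.75,0]]]' | grep -E "pos|wrist|open|grasp"
python3 -c "
from lib import *
c=grab('scene');blobs(c,(.35,.58),(.15,.45),.01);
c=grab('top');blobs(c,(.35,.58),(.15,.45),.01);to((.4615,.369,.155),1.41)"
```

```text
eef_pos: [0.6254, 0.0344, 0.0115]
wrist_force: [-0.1, -1.2, -0.4]
opening: 0.465
grasp_force: 60.7
eef_pos: [0.6257, 0.0343, 0.0119]
wrist_force: [0.0, -0.4, -0.1]
opening: 0.59
grasp_force: 0.0
eef_pos: [0.6294, 0.0339, 0.1691]
wrist_force: [0.3, -0.5, 0.2]
opening: 0.585
grasp_force: 0.0
px [371. 276.] 513 ztop 0.052 all [462.9 370.3  57.1  41.5  81. ] top [462.7 370.   56.4  40.9  80.6] col [104. 108. 109.]
px [167. 217.] 202 ztop 0.056 all [459.6 371.2  66.5  40.4  82.7] top [458.8 368.3  54.4  39.6  80.2] col [ 89. 104. 106.]
row [ 1.214 -1.415  0.039] twist 0.884 q6 0.27 tcp [0.626  0.0343 0.1634] yawy -0.405 open 0.59 F [-1.3  0.8 -1.1] g 0.0 t 47.2
```

```bash

python3 -m handwheel '[[[0.3,-0.35,0,0],[0.6,-0.7,0,0],[0.62,-0.71,0,0],[0.62,-0.71,0,0],[0.62,-0.71,0,0]]]' 62 | grep -E "pos"
python3 -m handwheel '[[[0.3,-0.35,0,-0.1],[0.6,-0.7,0,-0.163],[0.6,-0.71,0.1,-0.163],[0.6,-0.71,0.2,-0.163],[0.6,-0.71,0.3,-0.163],[0.6,-0.71,0.3,-0.163]]]' 62 | grep -E "pos"
python3 -c "
from lib import *
to((.4615,.369,-.010),-.16)
c=grab('top','pics/t8.png')"
```

```text
eef_pos: [0.5431, 0.2042, 0.1606]
eef_pos: [0.4602, 0.3683, 0.0992]
row [0.006 0.008 0.546] twist -0.002 q6 0.64 tcp [0.4602 0.3683 0.0992] yawy -0.163 open 0.73 F [0.4 1.5 0.3] g 0.0 t 48.6
```

```bash

python3 -m handwheel '[[[0.005,0.005,0.2,0],[0.005,0.005,0.4,0],[0.005,0.005,0.5,0],[0.005,0.005,0.545,0],[0.005,0.005,0.545,0],[0.005,0.005,0.545,0]]]' 62 | grep -E "pos|wrist|open"
python3 -m handwheel '[[[0,0,0,0],[0,0,0,0],[0,0,0,0],[0,0,0,0],[0,0,0,0]]]' 28 | grep -E "pos|wrist|open|grasp"
python3 -m handwheel '[[[0,0,-0.1,0],[0,0,-0.3,0],[0,0,-0.6,0],[0,0,-0.7,0],[0,0,-0.7,0],[0,0,-0.7,0]]]' | grep -E "pos|wrist|open|grasp"
python3 -c "
from lib import *
to((.6635,.1817,.13))"
```

```text
eef_pos: [0.463, 0.3719, -0.0059]
wrist_force: [-0.1, -0.1, 0.6]
opening: 0.726
eef_pos: [0.4628, 0.372, -0.006]
wrist_force: [0.3, -0.5, 6.3]
opening: 0.457
grasp_force: 61.6
eef_pos: [0.4608, 0.3708, 0.1315]
wrist_force: [0.1, -0.7, -0.8]
opening: 0.46
grasp_force: 60.8
row [-0.772  1.152  0.007] twist 0 q6 0.64 tcp [0.4608 0.3708 0.1315] yawy -0.16 open 0.46 F [ 0.1 -0.7 -0.8] g 60.76546669006348 t 50.8
```

```bash

python3 -m handwheel '[[[-0.13,0.19,0,0],[-0.26,0.38,0,0],[-0.386,0.576,0,0],[-0.386,0.576,0,0]]]' | grep -E "pos"
python3 -m handwheel '[[[-0.13,0.19,0,0],[-0.26,0.38,0,0],[-0.386,0.576,0,0],[-0.386,0.576,0,0],[-0.386,0.576,0,0]]]' | grep -E "pos|grasp"
python3 -m handwheel '[[[0,0,0.2,0],[0,0,0.4,0],[0,0,0.55,0],[0,0,0.63,0],[0,0,0.65,0],[0,0,0.65,0]]]' | grep -E "pos|wrist|grasp"
python3 -c "
from lib import *
to((.6635,.1817,-.005))"
```

```text
eef_pos: [0.5643, 0.2737, 0.1303]
eef_pos: [0.6627, 0.1828, 0.1307]
grasp_force: 61.0
eef_pos: [0.665, 0.1826, 0.0036]
wrist_force: [0.8, 0.5, -1.6]
grasp_force: 61.0
row [-0.006 -0.007  0.043] twist 0 q6 0.26 tcp [0.665  0.1826 0.0036] yawy -0.16 open 0.45 F [ 0.8  0.5 -1.6] g 61.047223806381226 t 52.7
```

Settle to the mat, release, rise and look at everything.

```bash

python3 -m handwheel '[[[0,0,0.02,0],[0,0,0.035,0],[0,0,0.045,0],[0,0,0.045,0]]]' | grep -E "pos|wrist"
python3 -m handwheel '[[[0,0,0,0],[0,0,0,0],[0,0,0,0],[0,0,0,0]]]' 62 | grep -E "pos|wrist|open"
python3 -m handwheel '[[[0,0,-0.1,0],[0,0,-0.3,0],[0,0,-0.6,0],[0,0,-0.85,0],[0,0,-0.85,0]]]' | grep -E "pos|wrist"
python3 -m handwheel '[[[0,-0.3,0,0],[0,-0.6,0,0],[0,-0.9,0,0],[0,-0.95,0,0],[0,-0.95,0,0]]]' | grep -E "pos|wrist"
python3 - <<'E'
from lib import *
for n in("scene","top"):
    c=grab(n,f"pics/{n}9.png");P=cloud(c);print(n)
    for nm,a in dict(recv=((.6,.72),(.13,.24),.01),handle=((.56,.66),(-.22,-.09),.08),flask=((.68,.8),(-.34,-.23),.1),reel=((.74,.84),(.04,.13),.01),mouse=((.24,.36),(.33,.46),.01)).items():
        print(nm,end=" ");blobs(c,*a);
    w=(np.hypot(P[...,0]-.638,P[...,1]-.029)<.072)&(P[...,2]>.045)&(P[...,2]<.09)
    k,l,s,ce=cv2.connectedComponentsWithStats(w.astype(np.uint8))
    for i in range(1,k):
        if s[i,4]>15: print("jar",s[i,4],P[l==i].mean(0).round(3),P[l==i][:,2].max().round(3))
to((0.6,0,.2))
E
```

```text
eef_pos: [0.6648, 0.182, -0.006]
wrist_force: [-0.3, -1.3, 1.4]
eef_pos: [0.6645, 0.1821, -0.0064]
wrist_force: [0.1, -0.1, -0.3]
opening: 0.729
eef_pos: [0.6685, 0.1826, 0.1721]
wrist_force: [0.8, 0.2, 0.5]
eef_pos: [0.4771, 0.2127, 0.1642]
wrist_force: [0.8, -0.8, -0.4]
scene
recv px [259. 257.] 447 ztop 0.049 all [665.3 180.7  56.8  39.5  81. ] top [665.2 180.5  56.4  39.5  81.1] col [137. 141. 143.]
handle px [209. 140.] 172 ztop 0.104 all [ 608.8 -156.8   85.1   15.9   70.3] top [ 608.7 -156.8   85.1   15.9   70.2] col [74. 87. 85.]
flask px [143. 121.] 639 ztop 0.162 all [ 736.4 -281.8   64.1   61.3   19.9] top [ 737.3 -283.6   54.4   55.2    1.1] col [79. 86. 86.]
reel px [197. 253.] 386 ztop 0.037 all [790.   87.6  54.8  52.7  63.2] top [790.   87.6  54.8  52.7  63.2] col [ 75. 137. 213.]
mouse px [425. 254.] 775 ztop 0.035 all [306.9 395.   56.1  93.1  75.6] top [307.4 394.8  46.8  85.9  76.1] col [194. 196. 188.]
jar 516 [0.636 0.036 0.056] 0.067
top
recv px [221. 161.] 202 ztop 0.056 all [661.4 177.9  58.1  41.1  81. ] top [661.3 178.9  55.5  39.4  82.4] col [139. 151. 157.]
handle px [317. 174.] 136 ztop 0.109 all [ 605.2 -158.7   82.7   24.6   76.4] top [ 605.3 -159.4   82.3   17.1   70.6] col [103. 107. 104.]
flask px [355. 135.] 330 ztop 0.166 all [ 731.9 -282.7   63.1   55.7   40.2] top [ 733.3 -284.4   51.8   51.5   44.6] col [83. 99. 99.]
reel px [247. 126.] 190 ztop 0.043 all [786.4  86.   52.2  54.2   2.5] top [7.859e+02 8.610e+01 5.190e+01 5.390e+01 2.000e-01] col [ 51. 135. 232.]
mouse px [160. 262.] 418 ztop 0.040 all [301.6 393.7  59.5  95.5  77.8] top [300.8 392.   50.7  77.4  74.2] col [200. 204. 197.]
jar 211 [0.636 0.05  0.058] 0.071
jar 107 [ 0.618 -0.01   0.058] 0.075
row [-0.95   0.77  -0.178] twist 0 q6 0.35 tcp [0.4786 0.2123 0.1642] yawy -0.161 open 0.73 F [ 0.5  0.1 -0.1] g 0.0 t 55.0
```

View pics/scene9.png

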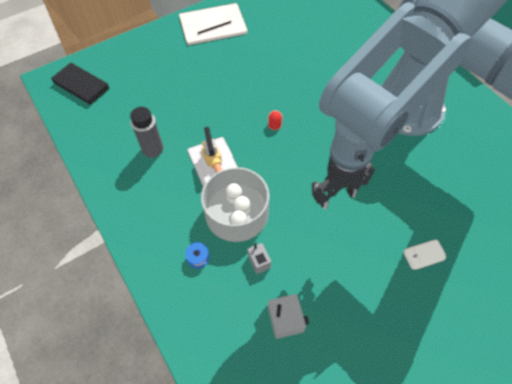

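All in place: the three pods are in the jar at (238,200), the receiver stands at (259,257) within ~3 mm of midway, the handle is on the valve at (209,140), bystanders unmoved, arm clear.

```bash
python3 -c "
from bench import ctrl
print(ctrl.hand_in())"
```

```text
the job is handed in; nothing more can be done
None
```

I handed the job in at about 55 s, and no verdict came back. The handle is fully home with the spindle turned until torque rose sharply at the stop (angle not read directly), all three pods present are in the jar, the receiver stands within about 3 mm of midway, and the mouse, flask and reel are unmoved. Pod 1's descent briefly loaded the wrist with about 20 N when something, probably the gripper's knuckles, met the jar rim.

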